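# Fetch the black soap from behind the fragrance bottles

### The job

Stand the three fragrance bottles from the wooden caddy tray on the black mat, all three, so that you can get at the black soap that lies behind them in the caddy; then set the black soap flat on the middle of the slatted soap dish, and only then put every bottle back in the caddy exactly where that bottle stood before. Keep the bottles upright all the time and leave the timer, the grey rose soap and the pink soap alone.

Things in the scene. Friction and masses are not known exactly. Their poses are not given: they have to be found in the camera images.
- bottle_red: Loose fragrance bottle with a red screw cap: a straight upright cylinder, amber glass 40 mm in diameter, paper band from 18 to 58 mm, ribbed red cap of the same diameter from 82 mm to the top at 112 mm; about 0.14 kg. Origin: centre of its underside; z up. It starts standing in the front row of the caddy tray (any of the three places).
- bottle_white: Loose fragrance bottle with a white screw cap: a straight upright cylinder, amber glass 40 mm in diameter, paper band from 18 to 58 mm, ribbed white cap of the same diameter from 82 mm to the top at 112 mm; about 0.14 kg. Origin: centre of its underside; z up. It starts standing in the front row of the caddy tray (any of the three places).
- bottle_blue: Loose fragrance bottle with a blue screw cap: a straight upright cylinder, amber glass 40 mm in diameter, paper band from 18 to 58 mm, ribbed blue cap of the same diameter from 82 mm to the top at 112 mm; about 0.14 kg. Origin: centre of its underside; z up. It starts standing in the front row of the caddy tray (any of the three places).
- dark_soap: Loose charcoal-black knobbly square soap, the only soap in the caddy, 65 mm (its x) by 66 mm (its y), 36 mm high, about 0.085 kg; origin: centre of its underside, z up. It starts flat in the caddy, behind the bottle row, some 10 mm from it. Grip it across its sides along its x: -x looks to the bottles, behind its +x side lie some 35 mm of floor, then the low rim.
- caddy: Fixed shallow wooden caddy tray, 190 mm (its x) by 206 mm (its y), floor 4 mm thick, rim 8 mm wide and 10 mm high. Origin: centre of its underside on the table; z up, its -x side (front) faces the robot. The bottles stand in a row along its y at x = -45 mm, 54 mm from centre to centre; the black soap lies behind at about x = +20 mm, y = 0.
- mat: Fixed black rubber mat with a thin grey border line, 230 mm (its x) by 120 mm (its y), 3 mm thick, lying flat on the table to the left or the right of the caddy: the side area for the bottles. Origin: centre of its underside; z up.
- soap_dish: Fixed wooden soap dish of six slats, without a rim, 130 mm (its x) by 104 mm (its y); the slats' top is 18 mm above the table. It stands on the other side of the caddy from the mat. Origin: centre of its underside; z up.
- timer: Bystander: round kitchen timer with a red grip, 61 mm across, 42 mm high, loose; origin: centre of its underside. Leave alone.
- rose_soap: Bystander: grey rose-shaped soap standing alone on bare wood behind the caddy, to its left, 69 mm across, 34 mm high, loose; origin: centre of its underside. Leave alone.
- pink_soap: Bystander: pink cloud-shaped soap standing alone on bare wood behind the caddy, 68 mm across, 35 mm high, loose; origin: centre of its underside. Leave alone.
Mind the look-alikes: they are no part of the job. Leave any green look-alike of the bottle_blue alone.

How it is judged:
On the way, in this order (a step that is already met when the one before it is completed fails the run):
1. all three bottles stand upright and released on the mat (x of bottle_red in the frame of mat between -0.115 and 0.115 m and y of bottle_red in the frame of mat between -0.06 and 0.06 m and z of each of bottle_red, bottle_white, bottle_blue in the frame of mat below 0.008 m and angle between each of bottle_red, bottle_white, bottle_blue's own z axis and vertical below 0.1 rad and contact force between the fingers and bottle_red below 0.3 N and linear speed of each of bottle_red, bottle_white, bottle_blue below 0.03 m/s and x of bottle_white in the frame of mat between -0.115 and 0.115 m and y of bottle_white in the frame of mat between -0.06 and 0.06 m and contact force between the fingers and bottle_white below 0.3 N and x of bottle_blue in the frame of mat between -0.115 and 0.115 m and y of bottle_blue in the frame of mat between -0.06 and 0.06 m and contact force between the fingers and bottle_blue below 0.3 N), for 0.2 s.
2. the black soap lies released on the middle of the dish, the bottles still standing on the mat (all of step 1 and horizontal distance between dark_soap and soap_dish below 0.015 m and z of dark_soap in the frame of soap_dish between 0.013 and 0.023 m and angle between dark_soap's own z axis and vertical below 0.12 rad and contact force between the fingers and dark_soap below 0.3 N and linear speed of dark_soap below 0.03 m/s), for 0.2 s.
At the end, for the whole second after the job is handed in: Every bottle stands upright (within 0.1 rad), released and at rest, within 12 mm of where that same bottle stood at the start, and the black soap lies flat (within 0.12 rad), released and at rest, on the slats with its centre within 15 mm of the dish's centre (distance of each of bottle_red, bottle_white, bottle_blue from where it was at the start of the episode below 0.012 m and angle between each of bottle_red, bottle_white, bottle_blue's own z axis and vertical below 0.1 rad and linear speed of each of bottle_red, bottle_white, bottle_blue, dark_soap below 0.03 m/s and contact force between the fingers and bottle_red below 0.3 N and contact force between the fingers and bottle_white below 0.3 N and contact force between the fingers and bottle_blue below 0.3 N and horizontal distance between dark_soap and soap_dish below 0.015 m and z of dark_soap in the frame of soap_dish between 0.013 and 0.023 m and angle between dark_soap's own z axis and vertical below 0.12 rad and contact force between the fingers and dark_soap below 0.3 N); the robot touches nothing.
It fails at once if a bottle is tipped by more than 0.6 rad (angle between any of bottle_red, bottle_white, bottle_blue's own z axis and vertical above 0.6 rad).
It fails at once if the timer, the grey rose soap or the pink soap is moved by more than 20 mm (distance of any of timer, rose_soap, pink_soap from where it was at the start of the episode above 0.02 m).
It also fails if it takes over 144 s, if anything falls off the work surface, if the arm or the gripper's body presses on something with over 40 N, if the wrist force passes 120 N, or if a joint passes its speed limit or range.

### The arm

A 6-joint arm with a two-finger parallel gripper is mounted at the origin on a cart in front of the work surface, level with it; the furniture and walls round the work are solid. World frame = base frame: x ahead of the robot, y to its left, z up, the work surface at z = 0. Lengths are in m, angles in rad, forces in N, time in s.
With the tool pointing down it reaches from about 0.375 to 0.75 m from the base axis. Payload 9 kg.
Tool frame: the origin (TCP) lies where the fingers leave the gripper's body, on its centre line; the fingertips stand 73 mm ahead of it and the grasp point (between the pads) lies 54 mm ahead of it; z points along the fingers, y is the direction in which the jaws open and shut (so a half turn about z gives the same grasp; the last joint's range is limited). The gripper opens to 85 mm and grips with 20 to 120 N. Pads are 22 mm wide; open, the fingers measure 114 mm over their backs; the gripper's body (76 mm by 85 mm) begins 54 mm behind the grasp point. The pads swing forward as they close: fully open they stand 13 mm farther back than shut.
Start: joints at [-1.482, 0.104, 0.097, 1.564, 0, 1.353], TCP at [0.181, -0.572, 0.304] pointing down, gripper open.
Joint ranges: [-2.99, 2.99], [-0.84, 1.86], [-1.1, 1.16], [-1.84, 2.11], [-1.51, 1.56], [-3.14, 3.14]. Speed limits (rad/s): [2.22, 2.22, 2.57, 3.14, 3.14, 3.14].

### API

Orientations are given as a rotation vector (axis times angle).
In Python, from plant import read_state, vision, job gives the robot as it stands.
- The arm moves only by the shell command python3 -m pendant 'ROWS'. ROWS is JSON, a list of rows, each a list of 3 entries, a list of its own where there are three numbers: the shift along the tool's x, y, z in units of 150 mm (1.0 is 150 mm), then the turn, a rotation vector about the tool's x, y, z in units of 60 degrees (1.0 is 60 degrees), then the opening, from -1 (shut) to 1 (fully open). In form: [[[dx, dy, dz], [wx, wy, wz], hand], ...]. A call has 1 to 20 rows; each row is the pose to reach, as a shift and turn from the pose commanded when the call began, along the tool's axes at that moment; what a row does not reach only later rows make up. A row lasts 1/8 s, in which the tool goes at most 62.5 mm and 10.7 degrees, less where a joint would pass 70% of its speed; a pose out of reach is approached as far as the arm can. A call with a number of a shift or a turn outside -1 to 1 is refused whole. A call with a gripper value outside its range is refused whole. The fingers move at their own pace and stop on an object; the grip force is fixed at half the most. Time passes only in rows, so rows that repeat a pose let the fingers close. It gives the time, the measured TCP pose, the force and the opening at its end, in the units of the state.
- read_state(): the state, without advancing time (a new reading comes with each control period).
- vision.camera(name): name is "scene" or "top" or "wrist"; returns a dict with "image" (400x640x3 uint8, red, green, blue), "z_map" (400x640 float32, m along the optical axis (not along the pixel's ray), 0 where there is no reading), "mtx" (3x3 intrinsics, pixels), "D" ([k1, k2, p1, p2, k3] as OpenCV has them; the pictures are not rectified), "T" (4x4, takes a point from camera to world coordinates); the wrist camera has in their place "tool_from_camera" (4x4, takes a point from camera to tool coordinates, whose origin is the TCP and whose axes are the flange's). Camera axes: x right, y down, z forward; pixel columns grow to the right and rows downward; lengths in m; the calibration is good to about 2 mm. A picture is of the moment at which its call begins: read the wrist's pose just before it.
- job.job_done(): hands the job in, once; it reports no verdict.
The state is a dict: "t": time; "joint_pos": joint angles; "dq": joint speeds; "effort": joint torques, N m; "ee_pos": TCP position; "tool_rot": TCP orientation; "wrist_force": force on the tool from outside, world axes, zero at the start; "wrist_torque": the same for the moment, N m; "gripper_width": opening from 0.0 (shut) to 1.0 (fully open).
Only numpy, scipy, OpenCV 4.12 (cv2) and the standard library are available. Lean on these libraries where they do the work, as an engineer would, in place of code of your own. Each camera call takes 0.05 s, during which the arm holds its last target.

## Working session

There is one attempt and no reset: what is moved stays moved. The work goes in short steps, Python scripts to look and compute and a shell command to move; the robot and the scene stay as the last step left them, time stands still between calls to the robot, and variables do not carry over. Pictures are saved under pics/ and viewed, and the job is handed in when it is done.

```bash
ls; mkdir -p pics; python3 - <<'E'
from plant import read_state, vision
import cv2
s=read_state();print(s)
for n in("scene","top","wrist"):
    c=vision.camera(n);cv2.imwrite(f"pics/{n}0.png",c["image"][:,:,::-1]);print(n,c["mtx"],c["D"],c.get("T",c.get("tool_from_camera")))
E
```

```text
pics
{'t': 0.0, 'joint_pos': array([-1.48172139e+00,  1.04687088e-01,  9.64946682e-02,  1.56391343e+00,
       -1.43689914e-05,  1.35311129e+00]), 'dq': array([ 0.00046497,  0.0006973 , -0.00025642,  0.0009542 , -0.00061258,
        0.00172291]), 'effort': array([-9.77077361e-04, -5.56930447e+01,  5.03651869e+01,  1.68702373e-02,
       -2.13156682e-04,  6.52638818e-06]), 'ee_pos': array([ 0.18117582, -0.57174526,  0.3031434 ]), 'tool_rot': array([-3.10341901e+00, -4.79770562e-01, -1.09614423e-04]), 'wrist_force': array([ 0.01468434,  0.77475665, -0.40865717]), 'wrist_torque': array([-0.01755267, -0.00588628, -0.07966347]), 'gripper_width': 0.9981571161116963}
scene [[488.24605767   0.         318.09199369]
 [  0.         488.24605767 194.22270591]
 [  0.           0.           1.        ]] [-0.12597644  0.          0.          0.          0.        ] [[-0.60175049 -0.37247066  0.70651395 -0.30127809]
 [-0.79860384  0.26805772 -0.53886637  0.67858568]
 [ 0.0113254  -0.88848785 -0.45876037  0.63442922]
 [ 0.          0.          0.          1.        ]]
top [[422.3423291    0.        
[... 184 characters left out ...]
1  1.81290540e-01  3.37723654e-01]
 [-9.99657020e-01  2.56219833e-02 -5.41810639e-03 -5.33022173e-03]
 [ 6.81414552e-04 -1.81370206e-01 -9.83414655e-01  1.39312518e+00]
 [ 0.00000000e+00  0.00000000e+00  0.00000000e+00  1.00000000e+00]]
wrist [[356.09629971   0.         323.37974268]
 [  0.         356.09629971 200.70235756]
 [  0.           0.           1.        ]] [-0.01897941  0.          0.          0.          0.        ] [[-8.94168602e-04 -9.51949467e-01 -3.06253837e-01  7.90457361e-02]
 [ 9.99999510e-01 -9.81574880e-04  1.31399236e-04 -4.03269831e-04]
 [-4.25696507e-04 -3.06253570e-01  9.51949878e-01 -6.98806982e-02]
 [ 0.00000000e+00  0.00000000e+00  0.00000000e+00  1.00000000e+00]]
```

View pics/top0.png

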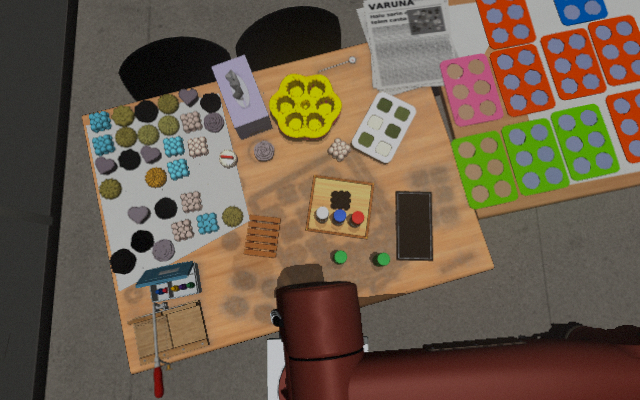

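View pics/scene0.png

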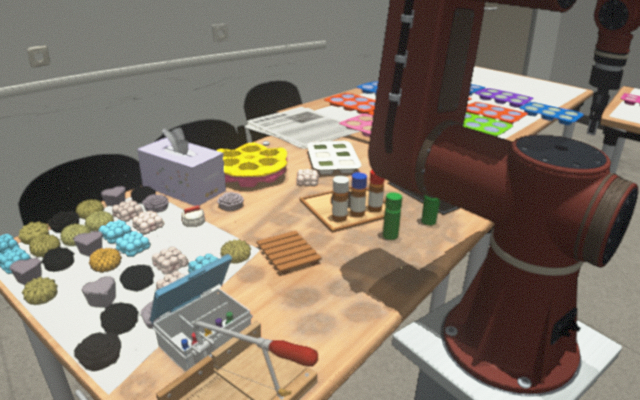

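The top view shows the caddy at about (340,207), with white, blue and red caps at (322,213), (340,215) and (357,218). The black soap is at (341,199), the mat at (414,226), the dish at (263,236), and two green look-alikes at (340,257) and (383,259). I'll enlarge it to measure.

```bash
cat > h.py <<'E'
import numpy as np, cv2
from plant import read_state, vision
from scipy.spatial.transform import Rotation as R
def ray(c,T,u,v):
    p=cv2.undistortPoints(np.array([[[u,v]]],float),c["mtx"],c["D"])[0,0]
    return T[:3,:3]@np.array([p[0],p[1],1]),T[:3,3]
def onz(c,T,u,v,z):
    d,o=ray(c,T,u,v);return o+d*(z-o[2])/d[2]
def proj(c,T,P):
    Ti=np.linalg.inv(T);P=np.atleast_2d(P)
    rv=cv2.Rodrigues(Ti[:3,:3])[0]
    return cv2.projectPoints(P.astype(float),rv,Ti[:3,3],c["mtx"],c["D"])[0][:,0]
def wristT(s,c):
    T=np.eye(4);T[:3,:3]=R.from_rotvec(s["tool_rot"]).as_matrix();T[:3,3]=s["ee_pos"];return T@c["tool_from_camera"]
E
python3 - <<'E'
from h import *
i=cv2.imread("pics/top0.png")
a=i[170:270,300:440];cv2.imwrite("pics/t1.png",cv2.resize(a,None,fx=5.5,fy=5.5,interpolation=cv2.INTER_CUBIC))
a=i[130:270,215:300];cv2.imwrite("pics/t2.png",cv2.resize(a,None,fx=4,fy=4,interpolation=cv2.INTER_CUBIC))
E
```

```text
(no output)
```

View pics/t1.png

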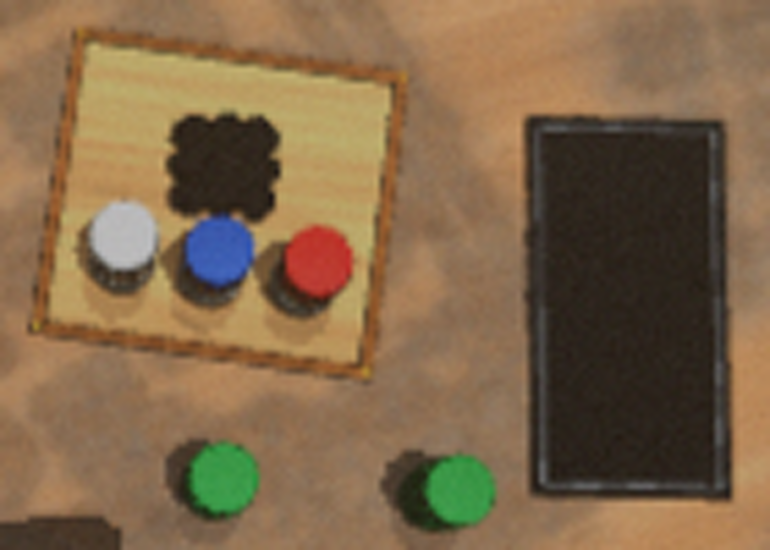

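View pics/t2.png

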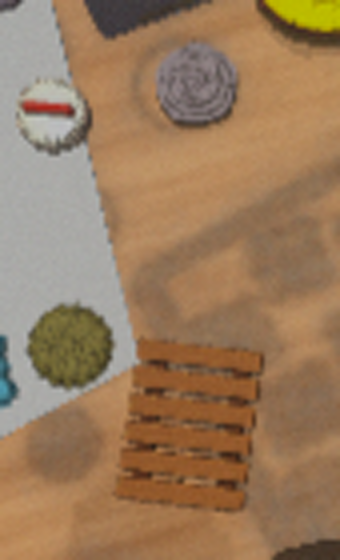

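```bash
cat > m.py <<'E'
from h import *
c=vision.camera("top");T=c["T"]
def q(P,s,off,z): return np.array([onz(c,T,(u+.5)/s-.5+off[0],(v+.5)/s-.5+off[1],z) for u,v in P])
o=(300,170)
def pr(n,A): print(n,A[:,:2].round(4).tolist(),'mean',A.mean(0)[:2].round(4))
C=q([(80,33),(404,76),(368,375),(36,328)],5.5,o,.01);pr("caddy",C)
M=q([(527,118),(722,122),(730,497),(533,493)],5.5,o,.003);pr("mat",M)
B=q([(123,235),(220,250),(319,261)],5.5,o,.112);pr("bot",B)
pr("soap",q([(224,167)],5.5,o,.036))
D=q([(140,340),(263,353),(245,509),(117,494)],4,(215,130),.018);pr("dish",D)
G=q([(224,480),(460,490)],5.5,o,.112);pr("green",G)
for n,X in(("caddy",C),("mat",M),("dish",D)):
    d=X[0]+X[1]-X[2]-X[3];e=X[0]+X[3]-X[1]-X[2];print(n,np.degrees(np.arctan2(d[1],d[0])),np.degrees(np.arctan2(-e[0],e[1])),np.linalg.norm(d)/2,np.linalg.norm(e)/2)
b=B[0]-B[2];print("row",np.degrees(np.arctan2(-b[0],b[1])),np.linalg.norm(b))
E
python3 m.py
```

```text
caddy [[0.6738, -0.0031], [0.6417, -0.1999], [0.4602, -0.1694], [0.4934, 0.0276]] mean [ 0.5673 -0.0862]
mat [[0.615, -0.2746], [0.6095, -0.3932], [0.3832, -0.3809], [0.3885, -0.2646]] mean [ 0.499  -0.3283]
bot [[0.5327, -0.0244], [0.5228, -0.0782], [0.5152, -0.133]] mean [ 0.5236 -0.0785]
soap [[0.5835, -0.0867]] mean [ 0.5835 -0.0867]
dish [[0.5455, 0.2121], [0.5321, 0.1112], [0.4055, 0.127], [0.4203, 0.2302]] mean [0.4759 0.1701]
green [[0.3958, -0.0758], [0.3871, -0.2045]] mean [ 0.3915 -0.1402]
caddy -9.611375462981789 -9.415047960059152 0.1835301705769977 0.19955931211767608
mat -2.8264264502342833 -2.6472912365290076 0.22669317511849357 0.11757266449288571
dish -7.666303906347636 -7.8688868774445115 0.12704490676040445 0.10303083806253395
row -9.131946294951849 0.11000619027167602
```

```bash
cat > p.py <<'E'
import sys
from h import *
# usage p.py x y z yaw(of tool y axis, deg, mod 180)
s=read_state();Rc=R.from_rotvec(s["tool_rot"]).as_matrix()
x,y,z,yaw=map(float,sys.argv[1:5])
def tgt(yaw):
    a=np.radians(yaw);yy=np.array([np.cos(a),np.sin(a),0]);zz=np.array([0,0,-1.]);return np.c_[np.cross(yy,zz),yy,zz]
w=min((R.from_matrix(Rc.T@tgt(k)).as_rotvec() for k in(yaw,yaw+180)),key=np.linalg.norm)
d=Rc.T@(np.array([x,y,z])-s["ee_pos"])
print("t",s["t"],"pos",s["ee_pos"].round(4),"yaw",np.degrees(np.arctan2(Rc[1,1],Rc[0,1])).round(2),"j",s["joint_pos"].round(2),"F",s["wrist_force"].round(1),"w",round(s["gripper_width"],3))
print("shift",(d/.15).round(3),"turn",(w/np.radians(60)).round(3),"rows>=",np.linalg.norm(d)/.0625,np.degrees(np.linalg.norm(w))/10.7)
E
python3 p.py .523 -.078 .30 -9.5
```

```text
t 0.2 pos [ 0.1812 -0.5718  0.3034] yaw -72.42 j [-1.48  0.1   0.1   1.56 -0.    1.35] F [0.6 0.4 0.4] w 1.003
shift [ 3.167 -2.45   0.025] turn [-1.000e-03 -1.000e-03 -1.049e+00] rows>= 9.609594233075951 5.880449001000341
```

```bash
python3 -m pendant '[[[0.4,-0.3,0],[0,0,-0.15],1],[[0.8,-0.6,0],[0,0,-0.3],1],[[1,-0.77,0],[0,0,-0.35],1],[[1,-0.77,0],[0,0,-0.35],1]]'; python3 p.py .523 -.078 .30 -9.5
```

```text
t: 0.7
ee_pos: [0.2913, -0.4137, 0.3044]
tool_rot: [2.962, 1.045, 0.001]
wrist_force: [-0.4, -0.9, 0.3]
gripper_width: 1.001
t 0.7 pos [ 0.2913 -0.4137  0.3044] yaw -51.15 j [-1.22 -0.18 -0.18  1.57  0.    1.25] F [-0.4 -0.9  0.3] w 1.001
shift [ 2.607 -0.774  0.029] turn [ 0.001 -0.    -0.694] rows>= 6.527704397979685 3.8921211014507
```

```bash
python3 -m pendant '[[[0.4,-0.12,0],[0,0,-0.15],1],[[0.8,-0.24,0],[0,0,-0.25],1],[[1,-0.3,0],[0,0,-0.28],1],[[1,-0.3,0],[0,0,-0.28],1]]'; python3 p.py .523 -.078 .30 -9.5
```

```text
t: 1.2
ee_pos: [0.3793, -0.2869, 0.304]
tool_rot: [2.78, 1.463, 0.0]
wrist_force: [-0.4, -0.7, -0.0]
gripper_width: 0.996
t 1.2 pos [ 0.3793 -0.2869  0.304 ] yaw -34.47 j [-0.92 -0.28 -0.26  1.58 -0.    1.25] F [-0.4 -0.7 -0. ] w 0.996
shift [1.69e+00 1.00e-03 2.70e-02] turn [ 0.     0.    -0.416] rows>= 4.057403816998212 2.3340634170569805
```

```bash
python3 -m pendant '[[[0.4,0,0],[0,0,-0.12],1],[[0.8,0,0],[0,0,-0.25],1],[[0.9,0,0],[0,0,-0.3],1],[[0.9,0,0],[0,0,-0.3],1]]'; python3 p.py .523 -.078 .30 -9.5
```

```text
t: 1.7
ee_pos: [0.4553, -0.1774, 0.3037]
tool_rot: [-2.519, -1.877, 0.001]
wrist_force: [0.3, -0.4, 0.4]
gripper_width: 1.003
t 1.7 pos [ 0.4553 -0.1774  0.3037] yaw -16.64 j [-0.64 -0.24 -0.23  1.58 -0.    1.22] F [ 0.3 -0.4  0.4] w 1.003
shift [0.764 0.243 0.024] turn [-0.     0.    -0.119] rows>= 1.924872668685391 0.6671275667324453
```

```bash
python3 -m pendant '[[[0.3,0.1,0],[0,0,-0.06],1],[[0.764,0.243,0.024],[0,0,-0.119],1],[[0.764,0.243,0.024],[0,0,-0.119],1],[[0.764,0.243,0.024],[0,0,-0.119],1],[[0.764,0.243,0.024],[0,0,-0.119],1]]'; python3 p.py .523 -.078 .30 -9.5; python3 - <<'E'
from h import *
s=read_state();c=vision.camera("wrist");cv2.imwrite("pics/w1.png",c["image"][:,:,::-1])
np.savez("w1.npz",T=wristT(s,c),**{k:c[k] for k in("mtx","D","z_map")})
E
```

```text
t: 2.33
ee_pos: [0.5224, -0.0793, 0.3003]
tool_rot: [2.4, 2.026, -0.001]
wrist_force: [-0.3, 0.3, 0.3]
gripper_width: 1.003
t 2.325 pos [ 0.5224 -0.0793  0.3003] yaw -9.65 j [-0.4  -0.12 -0.13  1.56 -0.    1.34] F [-0.3  0.3  0.3] w 1.003
shift [0.009 0.003 0.002] turn [-0.     0.001 -0.003] rows>= 0.023032263184824413 0.014827525040358475
```

View pics/w1.png

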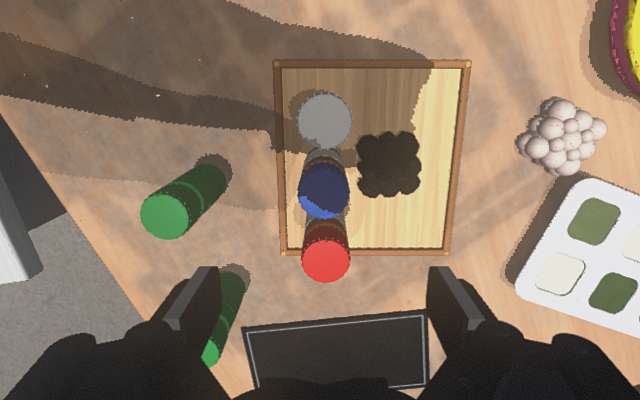

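The wrist view shows the caps of white at (325,121), blue at (324,192) and red at (326,262). The soap is at (389,164), and the caddy corners are at (275,63), (469,63), (449,253) and (282,253).

```bash
python3 - <<'E'
from h import *
c=np.load("w1.npz");T=c["T"]
for n,u,v,z in[("white",325,121,.112),("blue",324,192,.112),("red",326,262,.112),("soap",389,164,.036),("c1",275,63,.01),("c2",469,63,.01),("c3",449,253,.01),("c4",282,253,.01)]:
    print(n,onz(c,T,u,v,z)[:2].round(4))
E
```

```text
white [ 0.5331 -0.0249]
blue [ 0.5236 -0.0767]
red [ 0.5153 -0.135 ]
soap [ 0.5858 -0.0818]
c1 [0.4943 0.027 ]
c2 [ 0.6759 -0.0037]
c3 [ 0.6445 -0.2001]
c4 [ 0.4605 -0.1685]
```

```bash
python3 p.py .5148 -.1325 .139 -9.5
```

```text
t 2.375 pos [ 0.5224 -0.0791  0.3004] yaw -9.65 j [-0.4  -0.12 -0.13  1.56 -0.    1.34] F [ 0.1 -0.4 -0.3] w 1.003
shift [-0.359  0.009  1.076] turn [ 0.     0.    -0.002] rows>= 2.722582443704111 0.013987013402383418
```

```bash
python3 -m pendant '[[[-0.36,0.01,0],[0,0,0],1],[[-0.36,0.01,0],[0,0,0],1],[[-0.36,0.01,0.3],[0,0,0],1],[[-0.36,0.01,0.6],[0,0,0],1],[[-0.36,0.01,0.8],[0,0,0],1],[[-0.36,0.01,1],[0,0,0],1],[[-0.36,0.01,1],[0,0,0],1]]'; python3 p.py .5148 -.1325 .139 -9.5;python3 - <<'E'
from h import *
c=vision.camera("wrist");cv2.imwrite("pics/w2.png",c["image"][:,:,::-1])
E
```

```text
t: 3.25
ee_pos: [0.5139, -0.1305, 0.1483]
tool_rot: [-2.396, -2.026, 0.002]
wrist_force: [-0.6, -0.1, -0.5]
gripper_width: 0.996
t 3.25 pos [ 0.5139 -0.1305  0.1483] yaw -9.54 j [-0.5  -0.07 -0.36  1.28  0.    1.24] F [-0.6 -0.1 -0.5] w 0.996
shift [-0.012  0.008  0.062] turn [-0.004 -0.001 -0.001] rows>= 0.15250573106778828 0.022827691017741486
```

View pics/w2.png

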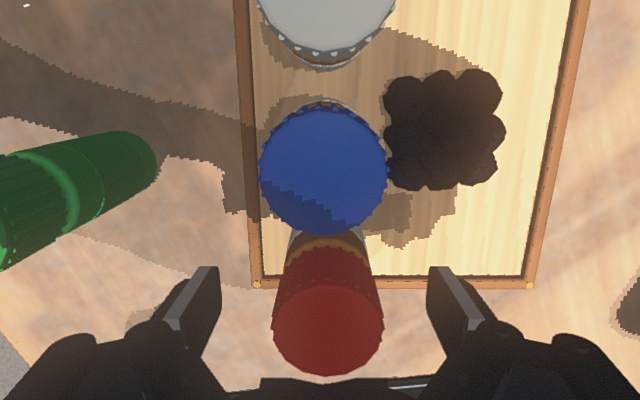

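The red cap, at (328,320), is centred between the fingers at about 219 and 429. I'll go down and close.

```bash
python3 -m pendant '[[[0,0.01,0.06],[0,0,0],1],[[0,0.01,0.06],[0,0,0],1],[[0,0.01,0.06],[0,0,0],0],[[0,0.01,0.06],[0,0,0],-1],[[0,0.01,0.06],[0,0,0],-1],[[0,0.01,0.06],[0,0,0],-1],[[0,0.01,0.06],[0,0,0],-1],[[0,0.01,0.06],[0,0,0],-1],[[0,0.01,0.06],[0,0,0],-1],[[0,0.01,0.06],[0,0,0],-1]]'; python3 p.py .5148 -.1325 .139 -9.5

```

```text
t: 4.55
ee_pos: [0.5172, -0.1313, 0.1417]
tool_rot: [2.397, 2.03, 0.0]
wrist_force: [-0.6, 0.4, 5.2]
gripper_width: 0.458
t 4.55 pos [ 0.5172 -0.1313  0.1417] yaw -9.48 j [-0.49 -0.06 -0.37  1.27 -0.    1.24] F [-0.6  0.4  5.2] w 0.458
shift [-0.011 -0.014  0.018] turn [0. 0. 0.] rows>= 0.06084192096613198 0.003688527419664891
```

```bash
python3 -m pendant '[[[0,0,-0.2],[0,0,0],-1],[[0,0,-0.5],[0,0,0],-1],[[0,0,-0.8],[0,0,0],-1],[[0,0,-0.95],[0,0,0],-1],[[0,0,-0.95],[0,0,0],-1]]'; python3 p.py .5727 -.3566 .28 -9.5

```

```text
t: 5.18
ee_pos: [0.5177, -0.1315, 0.2851]
tool_rot: [2.396, 2.029, 0.001]
wrist_force: [-0.1, -0.0, -1.5]
gripper_width: 0.452
t 5.175 pos [ 0.5177 -0.1315  0.2851] yaw -9.48 j [-0.49 -0.1  -0.14  1.53 -0.    1.24] F [-0.1 -0.  -1.5] w 0.452
shift [-1.42   0.609  0.036] turn [0.002 0.001 0.   ] rows>= 3.7085125098726963 0.014492641317121215
```

```bash
python3 -m pendant '[[[-0.35,0.15,0],[0,0,0],-1],[[-0.7,0.3,0],[0,0,0],-1],[[-1,0.45,0],[0,0,0],-1]]' && python3 -m pendant '[[[-0.2,0.08,0],[0,0,0],-1],[[-0.42,0.16,0.03],[0,0,0],-1],[[-0.42,0.16,0.03],[0,0,0],-1],[[-0.42,0.16,0.03],[0,0,0],-1]]';  python3 p.py .5727 -.3566 .1415 -9.5

```

```text
t: 5.55
ee_pos: [0.5586, -0.2918, 0.2813]
tool_rot: [-2.396, -2.028, 0.001]
wrist_force: [0.7, 0.0, -0.9]
gripper_width: 0.454
t: 6.05
ee_pos: [0.5718, -0.3557, 0.2775]
tool_rot: [-2.395, -2.028, 0.0]
wrist_force: [0.3, 0.2, -1.4]
gripper_width: 0.455
t 6.05 pos [ 0.5718 -0.3557  0.2775] yaw -9.48 j [-0.75  0.33  0.31  1.55  0.    0.99] F [ 0.3  0.2 -1.4] w 0.455
shift [-0.006  0.009  0.907] turn [-0.002 -0.002  0.   ] rows>= 2.1764357303143687 0.01414129466355093
```

```bash
python3 -m pendant '[[[0,0,0.3],[0,0,0],-1],[[0,0,0.6],[0,0,0],-1],[[0,0,0.8],[0,0,0],-1],[[0,0,0.87],[0,0,0],-1],[[0,0,0.89],[0,0,0],-1],[[0,0,0.89],[0,0,0],-1],[[0,0,0.89],[0,0,0],-1]]';  python3 p.py .5727 -.3566 .1415 -9.5

```

```text
t: 6.92
ee_pos: [0.5727, -0.3568, 0.1473]
tool_rot: [2.396, 2.029, 0.0]
wrist_force: [0.3, -0.2, -1.3]
gripper_width: 0.458
t 6.925 pos [ 0.5727 -0.3568  0.1473] yaw -9.48 j [-0.75  0.36  0.1   1.31 -0.    0.99] F [ 0.3 -0.2 -1.3] w 0.458
shift [ 0.001 -0.001  0.039] turn [0.002 0.001 0.   ] rows>= 0.0936408073393213 0.012233956974205701
```

```bash
python3 -m pendant '[[[0,0,0.015],[0,0,0],-1],[[0,0,0.03],[0,0,0],-1],[[0,0,0.03],[0,0,0],-1]]'

```

```text
t: 7.3
ee_pos: [0.5721, -0.3562, 0.141]
tool_rot: [-2.397, -2.03, 0.0]
wrist_force: [0.4, 0.5, -1.4]
gripper_width: 0.455
```

```bash
python3 -m pendant '[[[0,0,0.01],[0,0,0],-1],[[0,0,0.01],[0,0,0],-1]]'; python3 -m pendant '[[[0,0,0.01],[0,0,0],-1],[[0,0,0.01],[0,0,0],-1]]'

```

```text
t: 7.55
ee_pos: [0.5722, -0.3565, 0.1408]
tool_rot: [2.397, 2.03, -0.001]
wrist_force: [-3.1, 1.4, 6.4]
gripper_width: 0.454
t: 7.8
ee_pos: [0.5722, -0.3566, 0.1407]
tool_rot: [2.396, 2.029, -0.001]
wrist_force: [-5.8, 3.1, 14.5]
gripper_width: 0.458
```

```bash
python3 -m pendant '[[[0,0,-0.015],[0,0,0],-1],[[0,0,-0.015],[0,0,0],-0.05],[[0,0,-0.015],[0,0,0],0.2],[[0,0,-0.015],[0,0,0],0.6],[[0,0,-0.015],[0,0,0],1],[[0,0,-0.015],[0,0,0],1],[[0,0,-0.1],[0,0,0],1],[[0,0,-0.4],[0,0,0],1],[[0,0,-0.7],[0,0,0],1],[[0,0,-0.95],[0,0,0],1],[[0,0,-0.95],[0,0,0],1]]';  python3 p.py .5236 -.0785 .285 -9.5

```

```text
t: 9.18
ee_pos: [0.5732, -0.3573, 0.2861]
tool_rot: [2.392, 2.026, 0.001]
wrist_force: [0.1, -0.6, -0.6]
gripper_width: 1.001
t 9.175 pos [ 0.5732 -0.3573  0.2861] yaw -9.48 j [-0.75  0.33  0.32  1.55 -0.    0.99] F [ 0.1 -0.6 -0.6] w 1.001
shift [ 1.779 -0.632 -0.004] turn [0.006 0.004 0.   ] rows>= 4.5302544532371485 0.039044930449756814
```

```bash
python3 -m pendant '[[[0.35,-0.12,0],[0,0,0],1],[[0.7,-0.25,0],[0,0,0],1],[[1,-0.35,0],[0,0,0],1]]' && python3 -m pendant '[[[0.35,-0.12,0],[0,0,0],1],[[0.75,-0.28,0],[0,0,0],1],[[0.78,-0.28,0],[0,0,0],1],[[0.78,-0.28,0],[0,0,0],1],[[0.78,-0.28,0],[0,0,0],1]]';  python3 p.py .5236 -.0785 .1415 -9.5;python3 - <<'E'
from h import *
c=vision.camera("top");cv2.imwrite("pics/t3.png",cv2.resize(c["image"][150:280,220:450,::-1],None,fx=3.4,fy=3.4,interpolation=2))
E
```

```text
t: 9.55
ee_pos: [0.5443, -0.1978, 0.2804]
tool_rot: [-2.397, -2.03, 0.0]
wrist_force: [1.0, 0.0, 0.5]
gripper_width: 0.999
t: 10.18
ee_pos: [0.5231, -0.0785, 0.2805]
tool_rot: [-2.399, -2.029, 0.001]
wrist_force: [0.6, 0.4, 0.5]
gripper_width: 0.999
t 10.175 pos [ 0.5231 -0.0785  0.2805] yaw -9.55 j [-0.4  -0.12 -0.16  1.52 -0.    1.34] F [0.6 0.4 0.5] w 0.999
shift [0.001 0.003 0.927] turn [-0.     0.    -0.001] rows>= 2.224431829752252 0.005013270937720888
```

View pics/t3.png

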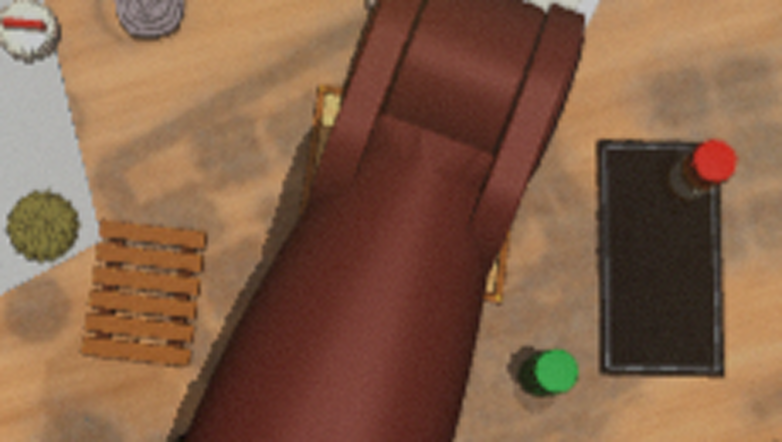

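Red stands on the mat, with its cap at (715,160) and its foot at about (690,180) in the crop. Next is blue.

```bash
python3 -m pendant '[[[0,0,0.3],[0,0,0],1],[[0,0,0.6],[0,0,0],1],[[0,0,0.8],[0,0,0],1],[[0,0,0.91],[0,0,0],1],[[0,0,0.91],[0,0,0],1],[[0,0,0.91],[0,0,0],1],[[0,0,0.91],[0,0,0],0.4]]';  python3 p.py .5236 -.0785 .1415 -9.5;python3 - <<'E'
from h import *
c=vision.camera("wrist");cv2.imwrite("pics/w3.png",c["image"][:,:,::-1])
E
```

```text
t: 11.1
ee_pos: [0.5237, -0.0778, 0.1457]
tool_rot: [2.396, 2.029, 0.001]
wrist_force: [0.6, 0.7, -1.0]
gripper_width: 0.82
t 11.1 pos [ 0.5237 -0.0778  0.1457] yaw -9.48 j [-0.39 -0.08 -0.38  1.27 -0.    1.34] F [ 0.6  0.7 -1. ] w 0.82
shift [-0.005 -0.     0.028] turn [0.002 0.001 0.   ] rows>= 0.06862220746825584 0.012029221835575333
```

View pics/w3.png

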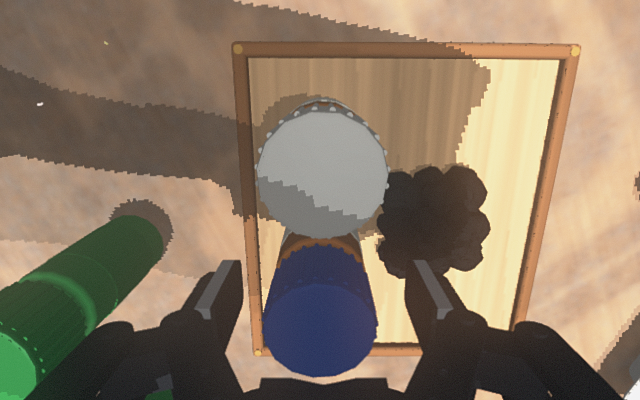

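Blue's cap, at (320,320), is between the fingers at about 240 and 408. I'll close.

```bash
python3 -m pendant '[[[0,0,0.02],[0,0,0],0.2],[[0,0,0.02],[0,0,0],0],[[0,0,0.02],[0,0,0],-1],[[0,0,0.02],[0,0,0],-1],[[0,0,0.02],[0,0,0],-1],[[0,0,0.02],[0,0,0],-1],[[0,0,0.02],[0,0,0],-1]]';python3 -m pendant '[[[0,0,-0.2],[0,0,0],-1],[[0,0,-0.5],[0,0,0],-1],[[0,0,-0.8],[0,0,0],-1],[[0,0,-0.95],[0,0,0],-1],[[0,0,-0.95],[0,0,0],-1]]'; python3 p.py .4229 -.3494 .285 -9.5

```

```text
t: 12.02
ee_pos: [0.523, -0.0774, 0.1414]
tool_rot: [2.397, 2.03, -0.0]
wrist_force: [-0.9, -0.2, 2.2]
gripper_width: 0.455
t: 12.65
ee_pos: [0.5236, -0.0777, 0.2851]
tool_rot: [2.395, 2.029, 0.002]
wrist_force: [-1.2, -0.4, -1.1]
gripper_width: 0.454
t 12.65 pos [ 0.5236 -0.0777  0.2851] yaw -9.48 j [-0.39 -0.12 -0.16  1.53 -0.    1.34] F [-1.2 -0.4 -1.1] w 0.454
shift [-1.897e+00 -3.640e-01  1.000e-03] turn [0.003 0.001 0.   ] rows>= 4.636903344856645 0.015153837977676119
```

```bash
python3 -m pendant '[[[-0.35,-0.07,0],[0,0,0],-1],[[-0.7,-0.14,0],[0,0,0],-1],[[-1,-0.2,0],[0,0,0],-1]]' && python3 -m pendant '[[[-0.35,-0.06,0],[0,0,0],-1],[[-0.75,-0.13,0],[0,0,0],-1],[[-0.9,-0.165,0],[0,0,0],-1],[[-0.9,-0.165,0],[0,0,0],-1],[[-0.9,-0.165,0],[0,0,0],-1]]';  python3 p.py .4229 -.3494 .1415 -9.5

```

```text
t: 13.02
ee_pos: [0.4675, -0.2215, 0.2816]
tool_rot: [-2.396, -2.029, 0.001]
wrist_force: [0.4, -0.9, -1.9]
gripper_width: 0.46
t: 13.65
ee_pos: [0.422, -0.3486, 0.2825]
tool_rot: [-2.396, -2.029, -0.001]
wrist_force: [0.4, 0.9, -0.4]
gripper_width: 0.45
t 13.65 pos [ 0.422  -0.3486  0.2825] yaw -9.47 j [-0.93 -0.06 -0.11  1.52  0.    0.81] F [ 0.4  0.9 -0.4] w 0.45
shift [-0.006  0.008  0.94 ] turn [-0.001 -0.001  0.001] rows>= 2.2566885245747508 0.010816789200811925
```

```bash
python3 -m pendant '[[[0,0,0.3],[0,0,0],-1],[[0,0,0.6],[0,0,0],-1],[[0,0,0.8],[0,0,0],-1],[[0,0,0.9],[0,0,0],-1],[[0,0,0.935],[0,0,0],-1],[[0,0,0.935],[0,0,0],-1],[[0,0,0.935],[0,0,0],-1]]';  python3 p.py .4229 -.3494 .1415 -9.5

```

```text
t: 14.52
ee_pos: [0.4225, -0.35, 0.1449]
tool_rot: [2.396, 2.029, -0.0]
wrist_force: [0.1, 0.2, -2.4]
gripper_width: 0.456
t 14.525 pos [ 0.4225 -0.35    0.1449] yaw -9.48 j [-0.93 -0.02 -0.32  1.27 -0.    0.81] F [ 0.1  0.2 -2.4] w 0.456
shift [0.005 0.002 0.023] turn [0.001 0.001 0.   ] rows>= 0.05537131197579064 0.010957025427790253
```

```bash
python3 -m pendant '[[[0,0,0.015],[0,0,0],-1],[[0,0,0.02],[0,0,0],-1],[[0,0,0.02],[0,0,0],-1]]'

```

```text
t: 14.9
ee_pos: [0.4219, -0.3495, 0.1405]
tool_rot: [-2.398, -2.03, 0.0]
wrist_force: [-0.7, 0.2, -0.9]
gripper_width: 0.455
```

Contact is at hand, so I'll release.

```bash
python3 -m pendant '[[[0,0,0.003],[0,0,0],-1],[[0,0,0.003],[0,0,0],-0.05],[[0,0,0],[0,0,0],0.2],[[0,0,0],[0,0,0],0.6],[[0,0,0],[0,0,0],1],[[0,0,0],[0,0,0],1],[[0,0,-0.1],[0,0,0],1],[[0,0,-0.4],[0,0,0],1],[[0,0,-0.7],[0,0,0],1],[[0,0,-0.95],[0,0,0],1],[[0,0,-0.95],[0,0,0],1]]';  python3 p.py .5325 -.025 .285 -9.5

```

```text
t: 16.27
ee_pos: [0.4228, -0.3506, 0.2878]
tool_rot: [2.392, 2.026, -0.001]
wrist_force: [0.7, -0.1, -0.3]
gripper_width: 1.004
t 16.275 pos [ 0.4228 -0.3506  0.2878] yaw -9.48 j [-0.93 -0.06 -0.1   1.53 -0.    0.81] F [ 0.7 -0.1 -0.3] w 1.004
shift [2.261 0.364 0.01 ] turn [0.005 0.004 0.   ] rows>= 5.496825383178142 0.035858132706945135
```

```bash
python3 -m pendant '[[[0.35,0.06,0],[0,0,0],1],[[0.7,0.12,0],[0,0,0],1],[[1,0.16,0],[0,0,0],1]]' && python3 -m pendant '[[[0.35,0.06,0],[0,0,0],1],[[0.7,0.12,0],[0,0,0],1],[[1,0.16,0],[0,0,0],1],[[1,0.16,0],[0,0,0],1]]';  python3 p.py .5325 -.025 .285 -9.5

```

```text
t: 16.65
ee_pos: [0.4705, -0.2037, 0.2829]
tool_rot: [-2.397, -2.03, -0.0]
wrist_force: [-0.5, -0.2, 0.1]
gripper_width: 1.0
t: 17.15
ee_pos: [0.5189, -0.0588, 0.2828]
tool_rot: [-2.393, -2.035, 0.0]
wrist_force: [-0.6, -0.3, -0.4]
gripper_width: 1.0
t 17.15 pos [ 0.5189 -0.0588  0.2828] yaw -9.25 j [-0.36 -0.14 -0.18  1.53  0.    1.37] F [-0.6 -0.3 -0.4] w 1.0
shift [ 0.237  0.053 -0.014] turn [-0.001 -0.     0.004] rows>= 0.5831822814806303 0.02380936831761804
```

```bash
python3 -m pendant '[[[0.23,0.05,0],[0,0,0],1],[[0.23,0.05,0],[0,0,0],1],[[0.23,0.05,0.3],[0,0,0],1],[[0.23,0.05,0.6],[0,0,0],1],[[0.23,0.05,0.8],[0,0,0],1],[[0.23,0.05,0.93],[0,0,0],1],[[0.23,0.05,0.93],[0,0,0],0.7],[[0.23,0.05,0.93],[0,0,0],0.4]]';  python3 p.py .5325 -.025 .1415 -9.5;python3 - <<'E'
from h import *
c=vision.camera("wrist");cv2.imwrite("pics/w4.png",c["image"][:,:,::-1])
E
```

```text
t: 18.15
ee_pos: [0.5325, -0.0292, 0.1449]
tool_rot: [2.396, 2.029, 0.001]
wrist_force: [0.2, -0.7, -0.3]
gripper_width: 0.7
t 18.15 pos [ 0.5325 -0.0292  0.1449] yaw -9.5 j [-0.3  -0.07 -0.37  1.27 -0.    1.44] F [ 0.2 -0.7 -0.3] w 0.7
shift [ 0.028 -0.005  0.023] turn [0.002 0.    0.   ] rows>= 0.08703648204821647 0.009829003870778515
```

View pics/w4.png

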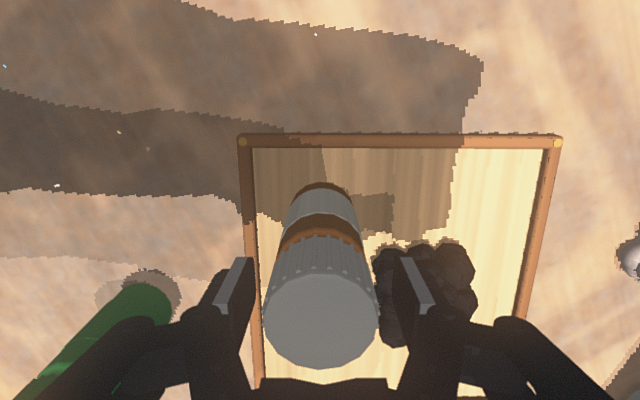

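White's cap, at (321,315), is between the fingers. I'll correct by 4 mm along tool x and grip.

```bash
python3 -m pendant '[[[0.028,0,0.02],[0,0,0],0.4],[[0.028,0,0.02],[0,0,0],0],[[0.028,0,0.02],[0,0,0],-1],[[0.028,0,0.02],[0,0,0],-1],[[0.028,0,0.02],[0,0,0],-1],[[0.028,0,0.02],[0,0,0],-1],[[0.028,0,0.02],[0,0,0],-1]]';python3 -m pendant '[[[0,0,-0.2],[0,0,0],-1],[[0,0,-0.5],[0,0,0],-1],[[0,0,-0.8],[0,0,0],-1],[[0,0,-0.95],[0,0,0],-1],[[0,0,-0.95],[0,0,0],-1]]'; python3 p.py .5002 -.303 .285 -9.5

```

```text
t: 19.08
ee_pos: [0.5327, -0.0246, 0.141]
tool_rot: [2.397, 2.03, 0.001]
wrist_force: [-0.6, 1.5, 5.2]
gripper_width: 0.457
t: 19.7
ee_pos: [0.5332, -0.0248, 0.2843]
tool_rot: [2.396, 2.029, 0.002]
wrist_force: [0.1, 0.4, -0.9]
gripper_width: 0.456
t 19.7 pos [ 0.5332 -0.0248  0.2843] yaw -9.49 j [-0.29 -0.1  -0.15  1.53 -0.    1.44] F [ 0.1  0.4 -0.9] w 0.456
shift [-1.865  0.089 -0.004] turn [0.002 0.    0.   ] rows>= 4.481789495430933 0.013854960894262233
```

```bash
python3 -m pendant '[[[-0.35,0.02,0],[0,0,0],-1],[[-0.7,0.03,0],[0,0,0],-1],[[-1,0.045,0],[0,0,0],-1]]' && python3 -m pendant '[[[-0.35,0.02,0],[0,0,0],-1],[[-0.75,0.03,0],[0,0,0],-1],[[-0.865,0.045,0],[0,0,0],-1],[[-0.865,0.045,0],[0,0,0],-1],[[-0.865,0.045,0],[0,0,0],-1]]';  python3 p.py .5002 -.303 .1415 -9.5

```

```text
t: 20.08
ee_pos: [0.5135, -0.175, 0.2807]
tool_rot: [-2.396, -2.029, 0.002]
wrist_force: [0.3, -0.7, -1.1]
gripper_width: 0.459
t: 20.7
ee_pos: [0.4998, -0.3014, 0.2822]
tool_rot: [-2.395, -2.03, -0.0]
wrist_force: [-0.2, 0.5, -1.5]
gripper_width: 0.455
t 20.7 pos [ 0.4998 -0.3014  0.2822] yaw -9.43 j [-0.77  0.05  0.    1.52  0.    0.97] F [-0.2  0.5 -1.5] w 0.455
shift [-0.011  0.005  0.938] turn [-0.001 -0.001  0.001] rows>= 2.25190948321633 0.010487783184766262
```

```bash
python3 -m pendant '[[[0,0,0.3],[0,0,0],-1],[[0,0,0.6],[0,0,0],-1],[[0,0,0.8],[0,0,0],-1],[[0,0,0.9],[0,0,0],-1],[[0,0,0.935],[0,0,0],-1],[[0,0,0.94],[0,0,0],-1],[[0,0,0.94],[0,0,0],-1]]';python3 -m pendant '[[[0,0,0.01],[0,0,0],-1],[[0,0,0.015],[0,0,0],-1],[[0,0,0.015],[0,0,0],-1]]'

```

```text
t: 21.58
ee_pos: [0.5003, -0.3031, 0.1433]
tool_rot: [2.396, 2.029, 0.0]
wrist_force: [-0.4, -0.5, -1.3]
gripper_width: 0.451
t: 21.95
ee_pos: [0.4999, -0.3029, 0.14]
tool_rot: [2.397, 2.03, 0.0]
wrist_force: [0.0, -0.3, 0.4]
gripper_width: 0.454
```

```bash
python3 -m pendant '[[[0,0,0],[0,0,0],-1],[[0,0,0],[0,0,0],-0.05],[[0,0,0],[0,0,0],0.2],[[0,0,0],[0,0,0],0.6],[[0,0,0],[0,0,0],1],[[0,0,0],[0,0,0],1],[[0,0,-0.1],[0,0,0],1],[[0,0,-0.4],[0,0,0],1],[[0,0,-0.7],[0,0,0],1],[[0,0,-0.95],[0,0,0],1],[[0,0,-0.95],[0,0,0],1]]';  python3 p.py .585 -.085 .285 -9.5

```

```text
t: 23.32
ee_pos: [0.5008, -0.3037, 0.2872]
tool_rot: [2.392, 2.026, 0.001]
wrist_force: [0.1, 0.4, -1.2]
gripper_width: 1.001
t 23.325 pos [ 0.5008 -0.3037  0.2872] yaw -9.48 j [-0.77  0.05  0.01  1.52 -0.    0.97] F [ 0.1  0.4 -1.2] w 1.001
shift [1.53  0.314 0.011] turn [0.005 0.004 0.   ] rows>= 3.749414199220923 0.03718692639934394
```

```bash
python3 -m pendant '[[[0.35,0.06,0],[0,0,0],1],[[0.7,0.14,0],[0,0,0],1],[[1,0.2,0],[0,0,0],1]]' && python3 -m pendant '[[[0.35,0.06,0],[0,0,0],1],[[0.5,0.1,0],[0,0,0],1],[[0.5,0.1,0],[0,0,0],1],[[0.5,0.1,0],[0,0,0],1]]';  python3 p.py .585 -.085 .285 -9.5
python3 - <<'E'
from h import *
s=read_state();c=vision.camera("wrist");cv2.imwrite("pics/w5.png",c["image"][:,:,::-1])
np.savez("w5.npz",T=wristT(s,c),**{k:c[k] for k in("mtx","D","z_map")})
cv2.imwrite("pics/w5z.png",cv2.resize(c["image"][80:300,200:480,::-1],None,fx=2.7,fy=2.7,interpolation=2))
c=vision.camera("top");cv2.imwrite("pics/t5.png",cv2.resize(c["image"][150:280,220:450,::-1],None,fx=3.4,fy=3.4,interpolation=2))
E
```

```text
t: 23.7
ee_pos: [0.5543, -0.1579, 0.2821]
tool_rot: [-2.397, -2.03, 0.0]
wrist_force: [0.4, -0.3, -0.2]
gripper_width: 1.005
t: 24.2
ee_pos: [0.5809, -0.0887, 0.282]
tool_rot: [-2.397, -2.03, 0.001]
wrist_force: [-0.1, -0.1, -0.2]
gripper_width: 1.002
t 24.2 pos [ 0.5809 -0.0887  0.282 ] yaw -9.49 j [-0.37  0.06  0.01  1.52 -0.    1.36] F [-0.1 -0.1 -0.2] w 1.002
shift [ 0.029  0.023 -0.02 ] turn [-0.001  0.     0.   ] rows>= 0.10001605892803239 0.0035420091225651738
```

View pics/w5z.png

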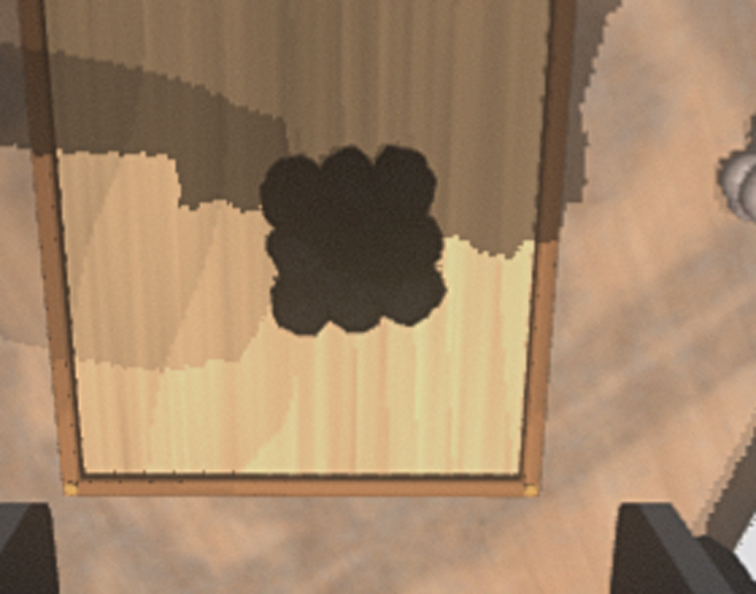

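View pics/t5.png

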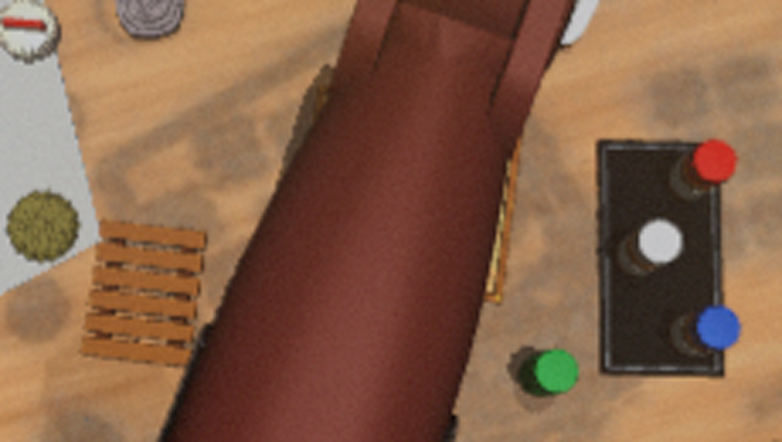

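All three bottles stand on the mat: red (715,160), white (661,242), blue (718,327). The soap, at (353,240) in the wrist crop, is turned about 5° relative to the caddy. I'll measure it from depth.

```bash
python3 - <<'E'
from h import *
c=np.load("w5.npz");T=c["T"];zm=c["z_map"]
v,u=np.mgrid[0:400,0:640];p=cv2.undistortPoints(np.stack([u,v],-1).reshape(-1,1,2).astype(float),c["mtx"],c["D"])[:,0]
z=zm.ravel();P=np.c_[p*z[:,None],z]@T[:3,:3].T+T[:3,3]
m=(z>0)&(P[:,2]>.018)&(P[:,2]<.05)&(np.hypot(P[:,0]-.585,P[:,1]+.085)<.06)
Q=P[m];print(m.sum(),Q[:,2].max(),Q.mean(0))
# project at top points only w/ caddy-yaw frames: min area
r=cv2.minAreaRect(Q[:,:2].astype(np.float32));print(r)
for a in range(-25,16,2):
    t=np.radians(a);x=Q[:,0]*np.cos(t)+Q[:,1]*np.sin(t);y=-Q[:,0]*np.sin(t)+Q[:,1]*np.cos(t)
    cx,cy=(x.max()+x.min())/2,(y.max()+y.min())/2
    print(a,np.ptp(x).round(4),np.ptp(y).round(4),(cx*np.cos(t)-cy*np.sin(t)).round(4),(cx*np.sin(t)+cy*np.cos(t)).round(4))
E
```

```text
3612 0.040459815259706156 [ 0.58819632 -0.08435603  0.032017  ]
((0.5880836844444275, -0.08640805631875992), (0.06133076548576355, 0.06021067500114441), 85.8741226196289)
-25 0.0693 0.0694 0.5881 -0.0859
-23 0.0686 0.0686 0.5881 -0.0859
-21 0.0678 0.0678 0.588 -0.0858
-19 0.0669 0.0669 0.588 -0.0858
-17 0.0659 0.0661 0.5879 -0.0859
-15 0.0649 0.0653 0.5879 -0.086
-13 0.0638 0.0644 0.5878 -0.0861
-11 0.0626 0.0634 0.5878 -0.0862
-9 0.0617 0.0623 0.5877 -0.0863
-7 0.0611 0.0613 0.5879 -0.0864
-5 0.0605 0.0613 0.588 -0.0864
-3 0.0605 0.0614 0.5878 -0.0864
-1 0.0615 0.0614 0.5876 -0.0865
1 0.0628 0.0614 0.5876 -0.0865
3 0.064 0.0619 0.5875 -0.0862
5 0.0651 0.063 0.5875 -0.0862
7 0.0662 0.0641 0.5874 -0.0863
9 0.0671 0.0652 0.5874 -0.0863
11 0.068 0.0662 0.5873 -0.0863
13 0.0688 0.0671 0.5873 -0.0863
15 0.0695 0.068 0.5872 -0.0863
```

```bash
python3 p.py .588 -.0863 .15 -4.5
```

```text
t 24.3 pos [ 0.5809 -0.0892  0.2822] yaw -9.55 j [-0.37  0.06  0.01  1.52 -0.    1.36] F [-0.1 -0.2 -0.1] w 1.0
shift [0.027 0.044 0.881] turn [-0.     0.    -0.084] rows>= 2.1184557942179687 0.4722362684946875
```

```bash
python3 -m pendant '[[[0.027,0.044,0],[0,0,-0.084],1],[[0.027,0.044,0.3],[0,0,-0.084],1],[[0.027,0.044,0.6],[0,0,-0.084],1],[[0.027,0.044,0.88],[0,0,-0.084],1],[[0.027,0.044,0.88],[0,0,-0.084],1],[[0.027,0.044,0.88],[0,0,-0.084],1]]'; python3 p.py .588 -.0863 .081 -4.5
python3 - <<'E'
from h import *
c=vision.camera("wrist");cv2.imwrite("pics/w6.png",c["image"][:,:,::-1])
E
```

```text
t: 25.05
ee_pos: [0.589, -0.0861, 0.1522]
tool_rot: [2.305, 2.132, 0.001]
wrist_force: [0.8, 0.0, 1.0]
gripper_width: 1.002
t 25.05 pos [ 0.589  -0.0861  0.1522] yaw -4.49 j [-0.36  0.12 -0.17  1.29 -0.    1.28] F [0.8 0.  1. ] w 1.002
shift [-0.001 -0.007  0.475] turn [0.002 0.001 0.   ] rows>= 1.1397379861160517 0.010585097311857345
```

View pics/w6.png

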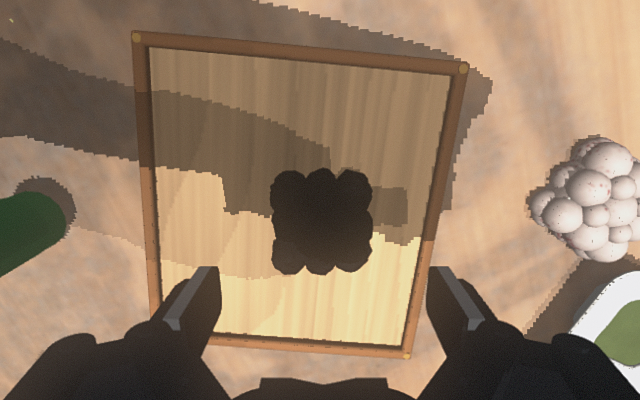

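The soap is square to the jaws and centred, spanning 271 to 372 with the jaws' middle at about 324. I'll descend and grip.

```bash
python3 -m pendant '[[[0,0,0.2],[0,0,0],1],[[0,0,0.35],[0,0,0],1],[[0,0,0.44],[0,0,0],1],[[0,0,0.46],[0,0,0],1],[[0,0,0.46],[0,0,0],1],[[0,0,0.46],[0,0,0],1]]'; python3 p.py .588 -.0863 .081 -4.5
```

```text
t: 25.85
ee_pos: [0.589, -0.0856, 0.0824]
tool_rot: [2.305, 2.133, 0.001]
wrist_force: [0.6, 0.4, -0.4]
gripper_width: 1.0
t 25.85 pos [ 0.589  -0.0856  0.0824] yaw -4.44 j [-0.36  0.17 -0.24  1.16 -0.    1.28] F [ 0.6  0.4 -0.4] w 1.0
shift [-0.005 -0.007  0.01 ] turn [0.002 0.001 0.001] rows>= 0.03089015210408713 0.010610662454187516
```

```bash
python3 -m pendant '[[[0,0,0],[0,0,0],0.7],[[0,0,0],[0,0,0],0.5],[[0,0,0],[0,0,0],0.2],[[0,0,0],[0,0,0],-1],[[0,0,0],[0,0,0],-1],[[0,0,0],[0,0,0],-1],[[0,0,0],[0,0,0],-1]]'; python3 -m pendant '[[[0,0,-0.1],[0,0,0],-1],[[0,0,-0.3],[0,0,0],-1],[[0,0,-0.5],[0,0,0],-1],[[0,0,-0.5],[0,0,0],-1],[[0,0,-0.5],[0,0,0],-1]]'; python3 p.py .4759 .1701 .156 -7.8
```

```text
t: 26.72
ee_pos: [0.5887, -0.0854, 0.0823]
tool_rot: [2.305, 2.133, 0.0]
wrist_force: [-2.9, 0.5, 6.7]
gripper_width: 0.694
t: 27.35
ee_pos: [0.5881, -0.0852, 0.1558]
tool_rot: [-2.306, -2.133, 0.0]
wrist_force: [-1.1, -0.6, -1.3]
gripper_width: 0.689
t 27.35 pos [ 0.5881 -0.0852  0.1558] yaw -4.44 j [-0.36  0.11 -0.16  1.3  -0.    1.28] F [-1.1 -0.6 -1.3] w 0.689
shift [ 1.639e+00 -8.780e-01 -1.000e-03] turn [-0.001 -0.     0.056] rows>= 4.46233430479701 0.31397016126420974
```

```bash
python3 -m pendant '[[[0.35,-0.18,0],[0,0,0.02],-1],[[0.7,-0.36,0],[0,0,0.04],-1],[[1,-0.53,0],[0,0,0.056],-1]]' && python3 p.py .4759 .1701 .156 -7.8
```

```text
t: 27.72
ee_pos: [0.519, 0.0721, 0.1547]
tool_rot: [-2.367, -2.063, 0.002]
wrist_force: [0.5, 0.5, -1.1]
gripper_width: 0.688
t 27.725 pos [0.519  0.0721 0.1547] yaw -7.84 j [-0.11 -0.1  -0.38  1.29  0.    1.6 ] F [ 0.5  0.5 -1.1] w 0.688
shift [ 0.608 -0.374 -0.008] turn [-0.002 -0.    -0.001] rows>= 1.7134972609553907 0.013347439411803042
```

```bash
python3 -m pendant '[[[0.3,-0.18,0],[0,0,0],-1],[[0.6,-0.37,0],[0,0,0],-1],[[0.6,-0.37,0],[0,0,0],-1],[[0.6,-0.37,0],[0,0,0],-1]]' && python3 p.py .4759 .1701 .156 -7.8
python3 - <<'E'
from h import *
s=read_state();c=vision.camera("wrist");cv2.imwrite("pics/w7.png",c["image"][:,:,::-1])
np.savez("w7.npz",T=wristT(s,c),**{k:c[k] for k in("mtx","D","z_map")})
E
```

```text
t: 28.22
ee_pos: [0.4776, 0.167, 0.1553]
tool_rot: [-2.366, -2.066, 0.002]
wrist_force: [-0.5, -1.6, -1.7]
gripper_width: 0.691
t 28.225 pos [0.4776 0.167  0.1553] yaw -7.77 j [ 0.08 -0.16 -0.43  1.3  -0.    1.78] F [-0.5 -1.6 -1.7] w 0.691
shift [ 0.019 -0.014 -0.005] turn [-0.001  0.001  0.001] rows>= 0.058118216302137045 0.0078072773227222045
```

View pics/w7.png

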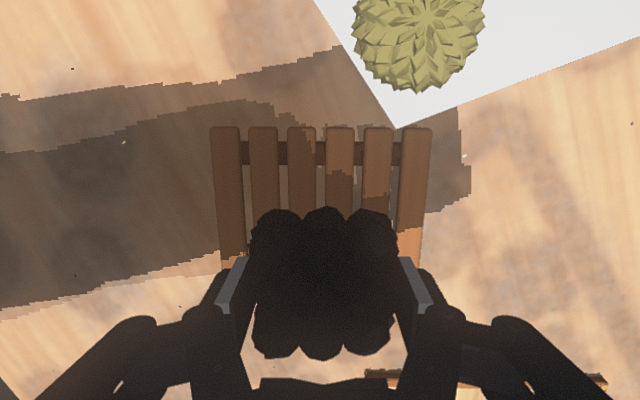

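```bash
python3 - <<'E'
from h import *
c=np.load("w7.npz");T=c["T"]
a=onz(c,T,210,127,.018);b=onz(c,T,431,127,.018);d=b-a;print(a,b,np.linalg.norm(d),np.degrees(np.arctan2(d[1],d[0])))
n=np.array([d[1],-d[0],0])/np.linalg.norm(d);print("dish",(a+b)/2+n*.052)
# soap edges at knob mid-height
for z in(.095,.105):
  print(z,[onz(c,T,*q,z)[:2].round(4) for q in((323,207),(323,360),(249,250),(399,250),(252,325),(399,325))])
E
```

```text
[0.42094507 0.23198073 0.018     ] [0.54671554 0.21472121 0.018     ] 0.1269492127921599 -7.8139091368447975
dish [0.47676059 0.17183379 0.018     ]
0.095 [array([0.4824, 0.2011]), array([0.4725, 0.1289]), array([0.4504, 0.187 ]), array([0.5103, 0.1789]), array([0.4445, 0.1516]), array([0.5078, 0.143 ])]
0.105 [array([0.4829, 0.2045]), array([0.4738, 0.1378]), array([0.4534, 0.1915]), array([0.5086, 0.184 ]), array([0.4479, 0.1588]), array([0.5063, 0.1509])]
```

```bash
python3 p.py .4763 .171 .0975 -7.8
```

```text
t 28.275 pos [0.478  0.1665 0.1556] yaw -7.83 j [ 0.08 -0.16 -0.43  1.3  -0.    1.78] F [-0.7 -0.5 -0.3] w 0.694
shift [ 0.029 -0.015  0.387] turn [-0.001  0.001 -0.001] rows>= 0.9320975483462214 0.006523583503340145
```

```bash
python3 -m pendant '[[[0.025,-0.01,0.1],[0,0,0],-1],[[0.025,-0.01,0.2],[0,0,0],-1],[[0.025,-0.01,0.3],[0,0,0],-1],[[0.025,-0.01,0.36],[0,0,0],-1],[[0.025,-0.01,0.37],[0,0,0],-1],[[0.025,-0.01,0.37],[0,0,0],-1]]' && python3 p.py .4763 .171 .0965 -7.8
```

```text
t: 29.02
ee_pos: [0.4772, 0.171, 0.101]
tool_rot: [2.367, 2.065, 0.0]
wrist_force: [-0.4, 0.6, -0.7]
gripper_width: 0.688
t 29.025 pos [0.4772 0.171  0.101 ] yaw -7.81 j [ 0.09 -0.11 -0.49  1.19 -0.    1.79] F [-0.4  0.6 -0.7] w 0.688
shift [-0.001 -0.006  0.03 ] turn [ 0.  0. -0.] rows>= 0.07396687294903322 0.002426774728643426
```

```bash
python3 -m pendant '[[[0,0,0.015],[0,0,0],-1],[[0,0,0.022],[0,0,0],-1],[[0,0,0.022],[0,0,0],-1],[[0,0,0.022],[0,0,0],-1]]'; python3 -m pendant '[[[0,0,0.006],[0,0,0],-1],[[0,0,0.006],[0,0,0],-1],[[0,0,0.006],[0,0,0],-1]]'
```

```text
t: 29.52
ee_pos: [0.477, 0.171, 0.0976]
tool_rot: [2.367, 2.065, 0.0]
wrist_force: [-0.6, 0.6, -1.1]
gripper_width: 0.691
t: 29.9
ee_pos: [0.477, 0.171, 0.0966]
tool_rot: [2.367, 2.065, -0.0]
wrist_force: [0.0, -0.3, -1.2]
gripper_width: 0.689
```

```bash
python3 -m pendant '[[[0,0,0.006],[0,0,0],-1],[[0,0,0.006],[0,0,0],-1],[[0,0,0.006],[0,0,0],-1]]'; python3 -m pendant '[[[0,0,0.006],[0,0,0],-1],[[0,0,0.006],[0,0,0],-1],[[0,0,0.006],[0,0,0],-1]]'
```

```text
t: 30.28
ee_pos: [0.4771, 0.171, 0.0963]
tool_rot: [2.367, 2.065, 0.0]
wrist_force: [-3.3, -0.6, 6.2]
gripper_width: 0.687
t: 30.65
ee_pos: [0.4771, 0.171, 0.0962]
tool_rot: [2.367, 2.065, 0.0]
wrist_force: [-7.7, -0.7, 13.9]
gripper_width: 0.692
```

```bash
python3 -m pendant '[[[0,0,-0.012],[0,0,0],-1],[[0,0,-0.012],[0,0,0],0.4],[[0,0,-0.012],[0,0,0],0.5],[[0,0,-0.012],[0,0,0],0.7],[[0,0,-0.012],[0,0,0],1],[[0,0,-0.012],[0,0,0],1],[[0,0,-0.012],[0,0,0],1],[[0,0,-0.2],[0,0,0],1],[[0,0,-0.5],[0,0,0],1],[[0,0,-0.9],[0,0,0],1],[[0,0,-0.9],[0,0,0],1],[[0,0,-0.9],[0,0,0],1]]'
python3 - <<'E'
from h import *
s=read_state();c=vision.camera("wrist");cv2.imwrite("pics/w8.png",c["image"][:,:,::-1])
T=wristT(s,c)
np.savez("w8.npz",T=T,**{k:c[k] for k in("mtx","D","z_map")})
v,u=np.mgrid[0:400,0:640];p=cv2.undistortPoints(np.stack([u,v],-1).reshape(-1,1,2).astype(float),c["mtx"],c["D"])[:,0]
z=c["z_map"].ravel();P=np.c_[p*z[:,None],z]@T[:3,:3].T+T[:3,3]
m=(z>0)&(P[:,2]>.03)&(P[:,2]<.07)&(np.hypot(P[:,0]-.477,P[:,1]-.171)<.06)
Q=P[m];print(m.sum(),Q[:,2].max(),Q.mean(0),cv2.minAreaRect(Q[:,:2].astype(np.float32)))
H=Q[Q[:,2]>.047];A=np.c_[H[:,:2]-H[:,:2].mean(0),np.ones(len(H))];print("plane",np.linalg.lstsq(A,H[:,2],rcond=None)[0])
E
```

```text
t: 32.15
ee_pos: [0.477, 0.171, 0.2294]
tool_rot: [2.367, 2.065, 0.0]
wrist_force: [0.6, 0.6, -0.9]
gripper_width: 0.994
5555 0.05402183803211483 [0.47755209 0.17300189 0.04554841] ((0.4774138927459717, 0.16858865320682526), (0.0648532584309578, 0.061906393617391586), 81.60551452636719)
plane [0.00392743 0.00414654 0.04939424]
```

View pics/w8.png

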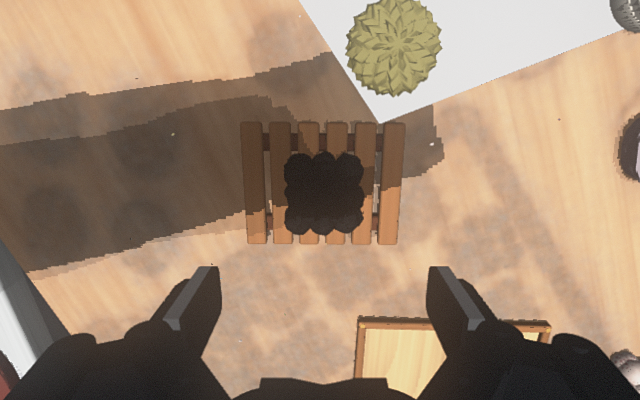

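The soap lies flat and centred, at (324,193) with the dish spanning about 241–404 by 122–244. By measurement it is within about 3 mm. Now the bottles go back, white first.

```bash
python3 p.py .5 -.303 .285 -9.48; python3 -m pendant '[[[0,0,-0.37],[0,0,0.028],1],[[-0.35,0,-0.37],[0,0,0.028],1],[[-0.7,0,-0.37],[0,0,0.028],1],[[-1,0,-0.37],[0,0,0.028],1]]';python3 -m pendant '[[[-0.35,0,0],[0,0,0],1],[[-0.7,0,0],[0,0,0],1],[[-1,0,0],[0,0,0],1]]';python3 p.py .5 -.303 .285 -9.48
```

```text
t 32.2 pos [0.4765 0.171  0.2286] yaw -7.8 j [ 0.09 -0.18 -0.32  1.44 -0.    1.79] F [-0.7 -0.6  0.2] w 0.997
shift [-3.11   0.583 -0.376] turn [-0.001  0.     0.028] rows>= 7.6470080365092405 0.15739432499505046
t: 32.7
ee_pos: [0.4557, 0.0211, 0.2836]
tool_rot: [-2.396, -2.029, 0.002]
wrist_force: [0.3, -0.4, 0.8]
gripper_width: 0.998
t: 33.08
ee_pos: [0.4309, -0.127, 0.2836]
tool_rot: [-2.396, -2.028, 0.001]
wrist_force: [0.6, -0.3, -0.1]
gripper_width: 0.996
t 33.075 pos [ 0.4309 -0.127   0.2836] yaw -9.52 j [-0.58 -0.36 -0.37  1.57 -0.    1.16] F [ 0.6 -0.3 -0.1] w 0.996
shift [-1.081  0.648 -0.012] turn [-0.002 -0.001 -0.001] rows>= 3.0253293488904003 0.013164359576932603
```

```bash
python3 -m pendant '[[[-0.35,0.2,0],[0,0,0],1],[[-0.7,0.42,0],[0,0,0],1],[[-1,0.6,0],[0,0,0],1],[[-1,0.62,0],[0,0,0],1],[[-1,0.62,0],[0,0,0],1]]';python3 p.py .5 -.303 .143 -9.48
```

```text
t: 33.7
ee_pos: [0.4985, -0.2882, 0.2837]
tool_rot: [-2.395, -2.028, 0.0]
wrist_force: [0.8, 0.3, -0.1]
gripper_width: 1.001
t 33.7 pos [ 0.4985 -0.2882  0.2837] yaw -9.49 j [-0.75  0.03 -0.02  1.53  0.    0.99] F [ 0.8  0.3 -0.1] w 1.001
shift [-0.097  0.028  0.938] turn [-0.002 -0.002 -0.   ] rows>= 2.263932854187377 0.016219975224750462
```

```bash
python3 -m pendant '[[[-0.1,0.02,0],[0,0,0],1],[[-0.1,0.02,0],[0,0,0],1],[[-0.1,0.02,0.3],[0,0,0],1],[[-0.1,0.02,0.6],[0,0,0],1],[[-0.1,0.02,0.8],[0,0,0],1],[[-0.1,0.02,0.92],[0,0,0],1],[[-0.1,0.02,0.92],[0,0,0],0.7],[[-0.1,0.02,0.92],[0,0,0],0.4]]';python3 p.py .4999 -.3029 .141 -9.48
python3 - <<'E'
from h import *
c=vision.camera("wrist");cv2.imwrite("pics/w9.png",c["image"][:,:,::-1])
E
```

```text
t: 34.7
ee_pos: [0.5, -0.3046, 0.149]
tool_rot: [2.396, 2.029, 0.0]
wrist_force: [-0.2, 0.6, -0.5]
gripper_width: 0.702
t 34.7 pos [ 0.5    -0.3046  0.149 ] yaw -9.47 j [-0.77  0.09 -0.2   1.28 -0.    0.97] F [-0.2  0.6 -0.5] w 0.702
shift [ 0.011 -0.003  0.053] turn [0.002 0.001 0.   ] rows>= 0.13051475523779207 0.012161455121147208
```

View pics/w9.png

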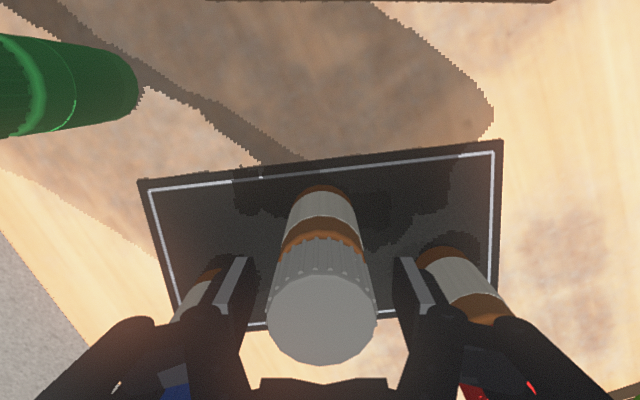

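White's cap, at (321,315), is centred between the fingers. I'll grip and lift.

```bash
python3 -m pendant '[[[0.011,0,0.045],[0,0,0],0.4],[[0.011,0,0.05],[0,0,0],0],[[0.011,0,0.05],[0,0,0],-1],[[0.011,0,0.05],[0,0,0],-1],[[0.011,0,0.05],[0,0,0],-1],[[0.011,0,0.05],[0,0,0],-1],[[0.011,0,0.05],[0,0,0],-1]]';python3 -m pendant '[[[0,0,-0.2],[0,0,0],-1],[[0,0,-0.5],[0,0,0],-1],[[0,0,-0.8],[0,0,0],-1],[[0,0,-0.97],[0,0,0],-1],[[0,0,-0.97],[0,0,0],-1]]'; python3 p.py .5328 -.0247 .285 -9.48

```

```text
t: 35.62
ee_pos: [0.4997, -0.3024, 0.1398]
tool_rot: [-2.397, -2.03, 0.0]
wrist_force: [0.6, 0.8, -0.1]
gripper_width: 0.454
t: 36.25
ee_pos: [0.5004, -0.3031, 0.2873]
tool_rot: [2.395, 2.028, 0.0]
wrist_force: [-0.7, -0.2, -1.5]
gripper_width: 0.455
t 36.25 pos [ 0.5004 -0.3031  0.2873] yaw -9.48 j [-0.77  0.05  0.01  1.53 -0.    0.97] F [-0.7 -0.2 -1.5] w 0.455
shift [ 1.866 -0.092  0.011] turn [ 0.003  0.002 -0.   ] rows>= 4.484445451551542 0.020424518684690536
```

```bash
python3 -m pendant '[[[0.35,-0.02,0],[0,0,0],-1],[[0.7,-0.04,0],[0,0,0],-1],[[1,-0.05,0],[0,0,0],-1]]' && python3 -m pendant '[[[0.35,-0.02,0],[0,0,0],-1],[[0.75,-0.04,0],[0,0,0],-1],[[0.865,-0.045,0],[0,0,0],-1],[[0.865,-0.045,0],[0,0,0],-1],[[0.865,-0.045,0],[0,0,0],-1]]';  python3 p.py .5328 -.0247 .141 -9.48

```

```text
t: 36.62
ee_pos: [0.5165, -0.1514, 0.2831]
tool_rot: [-2.396, -2.029, 0.001]
wrist_force: [0.7, -1.1, -1.7]
gripper_width: 0.451
t: 37.25
ee_pos: [0.5316, -0.0251, 0.2844]
tool_rot: [-2.398, -2.029, 0.001]
wrist_force: [-0.1, -0.8, -1.4]
gripper_width: 0.453
t 37.25 pos [ 0.5316 -0.0251  0.2844] yaw -9.53 j [-0.29 -0.11 -0.15  1.53 -0.    1.44] F [-0.1 -0.8 -1.4] w 0.453
shift [0.004 0.009 0.956] turn [-0.001  0.    -0.001] rows>= 2.2943016756349386 0.007640743033144615
```

```bash
python3 -m pendant '[[[0,0,0.3],[0,0,0],-1],[[0,0,0.6],[0,0,0],-1],[[0,0,0.8],[0,0,0],-1],[[0,0,0.9],[0,0,0],-1],[[0,0,0.945],[0,0,0],-1],[[0,0,0.945],[0,0,0],-1],[[0,0,0.945],[0,0,0],-1]]';python3 p.py .5328 -.0247 .141 -9.48

```

```text
t: 38.12
ee_pos: [0.5324, -0.0245, 0.1448]
tool_rot: [2.396, 2.029, 0.001]
wrist_force: [-0.1, -1.3, -1.4]
gripper_width: 0.458
t 38.125 pos [ 0.5324 -0.0245  0.1448] yaw -9.49 j [-0.29 -0.07 -0.37  1.27 -0.    1.44] F [-0.1 -1.3 -1.4] w 0.458
shift [-0.001  0.003  0.025] turn [ 0.002  0.    -0.   ] rows>= 0.06090491771155103 0.010007800436502337
```

```bash
python3 -m pendant '[[[0,0.002,0.015],[0,0,0],-1],[[0,0.002,0.02],[0,0,0],-1],[[0,0.002,0.02],[0,0,0],-1]]'

```

```text
t: 38.5
ee_pos: [0.5322, -0.0243, 0.1407]
tool_rot: [2.397, 2.03, 0.0]
wrist_force: [0.4, -0.4, -0.8]
gripper_width: 0.453
```

```bash
python3 -m pendant '[[[0,0,0.005],[0,0,0],-1],[[0,0,0.005],[0,0,0],-1]]'; python3 -m pendant '[[[0,0,0],[0,0,0],-0.05],[[0,0,0],[0,0,0],0.2],[[0,0,0],[0,0,0],0.6],[[0,0,0],[0,0,0],1],[[0,0,0],[0,0,0],1],[[0,0,-0.1],[0,0,0],1],[[0,0,-0.4],[0,0,0],1],[[0,0,-0.7],[0,0,0],1],[[0,0,-0.95],[0,0,0],1],[[0,0,-0.95],[0,0,0],1]]';  python3 p.py .4222 -.3496 .285 -9.48

```

```text
t: 38.75
ee_pos: [0.5322, -0.0243, 0.1407]
tool_rot: [2.397, 2.03, 0.0]
wrist_force: [-1.7, 1.3, 6.2]
gripper_width: 0.452
t: 40.0
ee_pos: [0.5333, -0.0246, 0.2869]
tool_rot: [2.393, 2.027, 0.006]
wrist_force: [1.2, 0.5, -0.2]
gripper_width: 1.002
t 40.0 pos [ 0.5333 -0.0246  0.2869] yaw -9.48 j [-0.29 -0.11 -0.15  1.53 -0.    1.44] F [ 1.2  0.5 -0.2] w 1.002
shift [-2.259 -0.374  0.012] turn [0.006 0.001 0.   ] rows>= 5.495898729702721 0.03529866783552733
```

Next is blue, at (.4222,-.3496).

```bash
python3 -m pendant '[[[-0.35,-0.06,0],[0,0,0],1],[[-0.7,-0.12,0],[0,0,0],1],[[-1,-0.165,0],[0,0,0],1]]' && python3 -m pendant '[[[-0.35,-0.06,0],[0,0,0],1],[[-0.7,-0.12,0],[0,0,0],1],[[-1,-0.165,0],[0,0,0],1],[[-1,-0.165,0],[0,0,0],1]]';  python3 p.py .4222 -.3496 .285 -9.48

```

```text
t: 40.38
ee_pos: [0.482, -0.1694, 0.2821]
tool_rot: [-2.397, -2.03, 0.0]
wrist_force: [1.0, 0.1, 0.3]
gripper_width: 1.002
t: 40.88
ee_pos: [0.4324, -0.3143, 0.2817]
tool_rot: [-2.401, -2.025, 0.001]
wrist_force: [0.0, 0.7, -0.3]
gripper_width: 1.001
t 40.875 pos [ 0.4324 -0.3143  0.2817] yaw -9.71 j [-0.87 -0.1  -0.15  1.52 -0.    0.87] F [ 0.   0.7 -0.3] w 1.001
shift [-0.243 -0.028 -0.022] turn [-0.001 -0.    -0.004] rows>= 0.5897412819452054 0.021524402707245576
```

```bash
python3 -m pendant '[[[-0.24,-0.035,0],[0,0,0],1],[[-0.24,-0.035,0],[0,0,0],1],[[-0.24,-0.035,0.3],[0,0,0],1],[[-0.24,-0.035,0.6],[0,0,0],1],[[-0.24,-0.035,0.8],[0,0,0],1],[[-0.24,-0.035,0.91],[0,0,0],1],[[-0.24,-0.035,0.91],[0,0,0],0.7],[[-0.24,-0.035,0.91],[0,0,0],0.4]]';python3 p.py .4222 -.3496 .1405 -9.48
python3 - <<'E'
from h import *
c=vision.camera("wrist");cv2.imwrite("pics/w10.png",c["image"][:,:,::-1])
E
```

```text
t: 41.88
ee_pos: [0.4233, -0.347, 0.1474]
tool_rot: [2.396, 2.029, -0.0]
wrist_force: [0.2, -0.1, 0.1]
gripper_width: 0.705
t 41.875 pos [ 0.4233 -0.347   0.1474] yaw -9.47 j [-0.93 -0.03 -0.32  1.27 -0.    0.81] F [ 0.2 -0.1  0.1] w 0.705
shift [-0.018 -0.004  0.046] turn [0.001 0.001 0.   ] rows>= 0.11876871348467367 0.011210061720791168
```

View pics/w10.png

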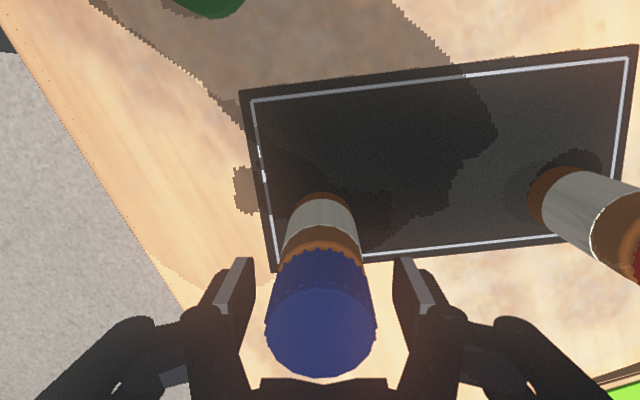

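Blue's cap, at (321,325), is centred between the fingers. I'll grip and lift.

```bash
python3 -m pendant '[[[-0.016,0,0.04],[0,0,0],0.4],[[-0.016,0,0.043],[0,0,0],0],[[-0.016,0,0.043],[0,0,0],-1],[[-0.016,0,0.043],[0,0,0],-1],[[-0.016,0,0.043],[0,0,0],-1],[[-0.016,0,0.043],[0,0,0],-1],[[-0.016,0,0.043],[0,0,0],-1]]';python3 -m pendant '[[[0,0,-0.2],[0,0,0],-1],[[0,0,-0.5],[0,0,0],-1],[[0,0,-0.8],[0,0,0],-1],[[0,0,-0.97],[0,0,0],-1],[[0,0,-0.97],[0,0,0],-1]]'; python3 p.py .5233 -.0776 .285 -9.48

```

```text
t: 42.8
ee_pos: [0.4223, -0.349, 0.1394]
tool_rot: [2.397, 2.03, -0.0]
wrist_force: [-1.3, 0.2, 0.8]
gripper_width: 0.454
t: 43.42
ee_pos: [0.4228, -0.3496, 0.2865]
tool_rot: [2.395, 2.028, -0.0]
wrist_force: [-0.1, -0.4, -2.3]
gripper_width: 0.452
t 43.425 pos [ 0.4228 -0.3496  0.2865] yaw -9.48 j [-0.93 -0.06 -0.1   1.53  0.    0.81] F [-0.1 -0.4 -2.3] w 0.452
shift [1.899 0.362 0.007] turn [0.002 0.002 0.   ] rows>= 4.639161364830296 0.01744871054772764
```

```bash
python3 -m pendant '[[[0.35,0.07,0],[0,0,0],-1],[[0.7,0.14,0],[0,0,0],-1],[[1,0.19,0],[0,0,0],-1]]' && python3 -m pendant '[[[0.35,0.06,0],[0,0,0],-1],[[0.75,0.14,0],[0,0,0],-1],[[0.9,0.17,0],[0,0,0],-1],[[0.9,0.17,0],[0,0,0],-1],[[0.9,0.17,0],[0,0,0],-1]]';  python3 p.py .5233 -.0776 .1404 -9.48

```

```text
t: 43.8
ee_pos: [0.475, -0.2037, 0.2826]
tool_rot: [-2.395, -2.029, 0.0]
wrist_force: [0.5, -0.1, -1.7]
gripper_width: 0.452
t: 44.42
ee_pos: [0.522, -0.0772, 0.2835]
tool_rot: [-2.397, -2.029, 0.002]
wrist_force: [-1.1, 0.4, -2.0]
gripper_width: 0.456
t 44.425 pos [ 0.522  -0.0772  0.2835] yaw -9.49 j [-0.39 -0.12 -0.16  1.53 -0.    1.34] F [-1.1  0.4 -2. ] w 0.456
shift [-0.002  0.011  0.954] turn [-0.002 -0.    -0.   ] rows>= 2.2897933778135373 0.009511213229495835
```

```bash
python3 -m pendant '[[[0,0.004,0.3],[0,0,0],-1],[[0,0.004,0.6],[0,0,0],-1],[[0,0.004,0.8],[0,0,0],-1],[[0,0.004,0.9],[0,0,0],-1],[[0,0.004,0.945],[0,0,0],-1],[[0,0.004,0.945],[0,0,0],-1],[[0,0.004,0.945],[0,0,0],-1]]';python3 -m pendant '[[[0,0,0.01],[0,0,0],-1],[[0,0,0.018],[0,0,0],-1],[[0,0,0.018],[0,0,0],-1]]';python3 p.py .5233 -.0776 .1404 -9.48

```

```text
t: 45.3
ee_pos: [0.5237, -0.0773, 0.1443]
tool_rot: [2.396, 2.029, 0.001]
wrist_force: [0.5, 0.6, -1.4]
gripper_width: 0.454
t: 45.68
ee_pos: [0.5231, -0.0769, 0.1404]
tool_rot: [2.397, 2.03, -0.0]
wrist_force: [0.1, 0.8, -2.0]
gripper_width: 0.452
t 45.675 pos [ 0.5231 -0.0769  0.1404] yaw -9.48 j [-0.39 -0.08 -0.38  1.26 -0.    1.34] F [ 0.1  0.8 -2. ] w 0.452
shift [-0.005  0.002  0.   ] turn [0. 0. 0.] rows>= 0.011831747495200289 0.0011919672781860308
```

```bash
python3 -m pendant '[[[0,0,0.006],[0,0,0],-1],[[0,0,0.006],[0,0,0],-1]]'; python3 -m pendant '[[[0,0,0],[0,0,0],-0.05],[[0,0,0],[0,0,0],0.2],[[0,0,0],[0,0,0],0.6],[[0,0,0],[0,0,0],1],[[0,0,0],[0,0,0],1],[[0,0,-0.1],[0,0,0],1],[[0,0,-0.4],[0,0,0],1],[[0,0,-0.7],[0,0,0],1],[[0,0,-0.95],[0,0,0],1],[[0,0,-0.95],[0,0,0],1]]';  python3 p.py .5722 -.3566 .285 -9.48

```

```text
t: 45.92
ee_pos: [0.5232, -0.0769, 0.1404]
tool_rot: [2.397, 2.03, 0.0]
wrist_force: [-2.5, 0.8, 6.6]
gripper_width: 0.455
t: 47.18
ee_pos: [0.5244, -0.0774, 0.2866]
tool_rot: [2.393, 2.026, 0.005]
wrist_force: [0.2, -0.4, 1.2]
gripper_width: 1.0
t 47.175 pos [ 0.5244 -0.0774  0.2866] yaw -9.48 j [-0.39 -0.12 -0.16  1.53 -0.    1.34] F [ 0.2 -0.4  1.2] w 1.0
shift [-1.783  0.621  0.017] turn [ 0.006  0.001 -0.   ] rows>= 4.53249422249535 0.03517708765458217
```

```bash
python3 -m pendant '[[[-0.35,0.12,0],[0,0,0],1],[[-0.7,0.25,0],[0,0,0],1],[[-1,0.35,0],[0,0,0],1]]' && python3 -m pendant '[[[-0.35,0.12,0],[0,0,0],1],[[-0.75,0.26,0],[0,0,0],1],[[-0.78,0.275,0],[0,0,0],1],[[-0.78,0.275,0],[0,0,0],1]]';  python3 p.py .5722 -.3566 .285 -9.48

```

```text
t: 47.55
ee_pos: [0.5501, -0.2352, 0.2817]
tool_rot: [-2.397, -2.03, 0.0]
wrist_force: [0.5, 1.1, -0.1]
gripper_width: 1.0
t: 48.05
ee_pos: [0.5713, -0.3557, 0.2813]
tool_rot: [-2.397, -2.028, 0.0]
wrist_force: [-0.0, 0.5, -0.5]
gripper_width: 1.003
t 48.05 pos [ 0.5713 -0.3557  0.2813] yaw -9.52 j [-0.75  0.33  0.31  1.55  0.    0.99] F [-0.   0.5 -0.5] w 1.003
shift [-0.005  0.007 -0.024] turn [-0.001 -0.001 -0.001] rows>= 0.0621947800175146 0.008574306573544853
```

```bash
python3 -m pendant '[[[0,0,0.3],[0,0,0],1],[[0,0,0.6],[0,0,0],1],[[0,0,0.8],[0,0,0],1],[[0,0,0.9],[0,0,0],1],[[0,0,0.9],[0,0,0],0.7],[[0,0,0.9],[0,0,0],0.4]]';python3 p.py .5722 -.3566 .1405 -9.48
python3 - <<'E'
from h import *
c=vision.camera("wrist");cv2.imwrite("pics/w11.png",c["image"][:,:,::-1])
E
```

```text
t: 48.8
ee_pos: [0.5723, -0.3559, 0.1491]
tool_rot: [2.395, 2.029, 0.0]
wrist_force: [0.5, -0.8, 0.2]
gripper_width: 0.698
t 48.8 pos [ 0.5723 -0.3559  0.1491] yaw -9.46 j [-0.75  0.35  0.1   1.31 -0.    0.99] F [ 0.5 -0.8  0.2] w 0.698
shift [-0.005 -0.     0.057] turn [0.002 0.001 0.   ] rows>= 0.1375560569969227 0.014382905801308245
```

View pics/w11.png

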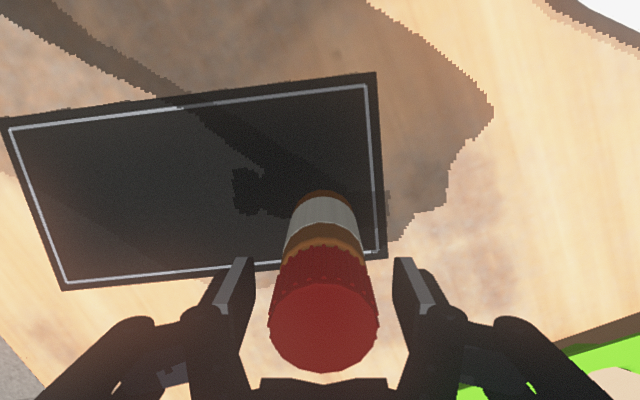

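Red's cap, at (323,322), is centred between the fingers. I'll grip and lift.

```bash
python3 -m pendant '[[[-0.004,0,0.045],[0,0,0],0.4],[[-0.004,0,0.05],[0,0,0],0],[[-0.004,0,0.05],[0,0,0],-1],[[-0.004,0,0.05],[0,0,0],-1],[[-0.004,0,0.05],[0,0,0],-1],[[-0.004,0,0.05],[0,0,0],-1],[[-0.004,0,0.05],[0,0,0],-1]]';python3 -m pendant '[[[0,0,-0.2],[0,0,0],-1],[[0,0,-0.5],[0,0,0],-1],[[0,0,-0.8],[0,0,0],-1],[[0,0,-0.97],[0,0,0],-1],[[0,0,-0.97],[0,0,0],-1]]'; python3 p.py .5173 -.1313 .285 -9.48

```

```text
t: 49.72
ee_pos: [0.5715, -0.3563, 0.1395]
tool_rot: [2.397, 2.03, -0.0]
wrist_force: [-0.4, -0.2, -1.2]
gripper_width: 0.454
t: 50.35
ee_pos: [0.5722, -0.3569, 0.2875]
tool_rot: [2.394, 2.027, 0.001]
wrist_force: [-0.0, -0.1, -1.0]
gripper_width: 0.457
t 50.35 pos [ 0.5722 -0.3569  0.2875] yaw -9.48 j [-0.75  0.33  0.32  1.56 -0.    0.99] F [-0.  -0.1 -1. ] w 0.457
shift [ 1.423 -0.609  0.011] turn [ 0.003  0.002 -0.   ] rows>= 3.715308772971821 0.02336077972577058
```

```bash
python3 -m pendant '[[[0.35,-0.15,0],[0,0,0],-1],[[0.7,-0.3,0],[0,0,0],-1],[[1,-0.43,0],[0,0,0],-1]]' && python3 -m pendant '[[[0.3,-0.13,0],[0,0,0],-1],[[0.42,-0.18,0],[0,0,0],-1],[[0.42,-0.18,0],[0,0,0],-1],[[0.42,-0.18,0],[0,0,0],-1]]';  python3 p.py .5162 -.1315 .1404 -9.48

```

```text
t: 50.72
ee_pos: [0.5315, -0.1956, 0.2827]
tool_rot: [-2.395, -2.029, 0.001]
wrist_force: [1.3, -0.1, -0.8]
gripper_width: 0.453
t: 51.22
ee_pos: [0.5165, -0.132, 0.2843]
tool_rot: [-2.398, -2.029, 0.001]
wrist_force: [1.1, 0.4, -1.3]
gripper_width: 0.457
t 51.225 pos [ 0.5165 -0.132   0.2843] yaw -9.52 j [-0.5  -0.1  -0.15  1.53 -0.    1.24] F [ 1.1  0.4 -1.3] w 0.457
shift [ 0.003 -0.002  0.959] turn [-0.     0.    -0.001] rows>= 2.3019694974385727 0.004692107932511163
```

```bash
python3 -m pendant '[[[0,-0.005,0.3],[0,0,0],-1],[[0,-0.005,0.6],[0,0,0],-1],[[0,-0.005,0.8],[0,0,0],-1],[[0,-0.005,0.9],[0,0,0],-1],[[0,-0.005,0.945],[0,0,0],-1],[[0,-0.005,0.945],[0,0,0],-1],[[0,-0.005,0.945],[0,0,0],-1]]';python3 -m pendant '[[[0,0,0.01],[0,0,0],-1],[[0,0,0.02],[0,0,0],-1],[[0,0,0.02],[0,0,0],-1]]';python3 p.py .5162 -.1315 .1404 -9.48

```

```text
t: 52.1
ee_pos: [0.5162, -0.1314, 0.1445]
tool_rot: [2.396, 2.029, 0.001]
wrist_force: [0.0, -0.3, -0.9]
gripper_width: 0.458
t: 52.48
ee_pos: [0.5156, -0.131, 0.1403]
tool_rot: [2.397, 2.03, 0.0]
wrist_force: [-0.4, 0.5, -0.5]
gripper_width: 0.454
t 52.475 pos [ 0.5156 -0.131   0.1403] yaw -9.48 j [-0.49 -0.07 -0.37  1.26 -0.    1.24] F [-0.4  0.5 -0.5] w 0.454
shift [-0.003  0.004 -0.001] turn [0. 0. 0.] rows>= 0.012608657465993977 0.0011775163362077424
```

```bash
python3 -m pendant '[[[0,0,0.005],[0,0,0],-1],[[0,0,0.005],[0,0,0],-1]]'; python3 -m pendant '[[[0,0,0],[0,0,0],-0.05],[[0,0,0],[0,0,0],0.2],[[0,0,0],[0,0,0],0.6],[[0,0,0],[0,0,0],1],[[0,0,0],[0,0,0],1],[[0,0,-0.1],[0,0,0],1],[[0,0,-0.4],[0,0,0],1],[[0,0,-0.7],[0,0,0],1],[[0,0,-0.95],[0,0,0],1],[[0,0,-0.95],[0,0,0],1]]'; python3 -m pendant '[[[-0.35,0,-0.1],[0,0,0],1],[[-0.7,0,-0.1],[0,0,0],1],[[-1,0,-0.1],[0,0,0],1]]'; python3 -m pendant '[[[-0.35,-0.3,0],[0,0,0],1],[[-0.7,-0.55,0],[0,0,0],1],[[-0.8,-0.7,0],[0,0,0],1],[[-0.8,-0.7,0],[0,0,0],1],[[-0.8,-0.7,0],[0,0,0],1]]'; python3 - <<'E'
from h import *
c=vision.camera("top");cv2.imwrite("pics/top9.png",c["image"][:,:,::-1])
i=c["image"][:,:,::-1]
cv2.imwrite("pics/t9.png",cv2.resize(i[170:270,300:440],None,fx=5.5,fy=5.5,interpolation=cv2.INTER_CUBIC))
cv2.imwrite("pics/t9b.png",cv2.resize(i[130:270,215:300],None,fx=4,fy=4,interpolation=cv2.INTER_CUBIC))
E
```

```text
t: 52.72
ee_pos: [0.5157, -0.131, 0.1402]
tool_rot: [2.397, 2.03, 0.0]
wrist_force: [-2.0, 1.4, 4.5]
gripper_width: 0.456
t: 53.98
ee_pos: [0.5168, -0.1316, 0.2866]
tool_rot: [2.393, 2.026, 0.004]
wrist_force: [0.4, -0.3, -0.7]
gripper_width: 1.0
t: 54.35
ee_pos: [0.4903, -0.2805, 0.297]
tool_rot: [2.398, 2.03, -0.0]
wrist_force: [1.7, 0.0, 0.2]
gripper_width: 1.001
t: 54.98
ee_pos: [0.3677, -0.3797, 0.2969]
tool_rot: [-2.398, -2.03, -0.0]
wrist_force: [0.5, 0.9, -0.1]
gripper_width: 1.003
```

View pics/t9.png

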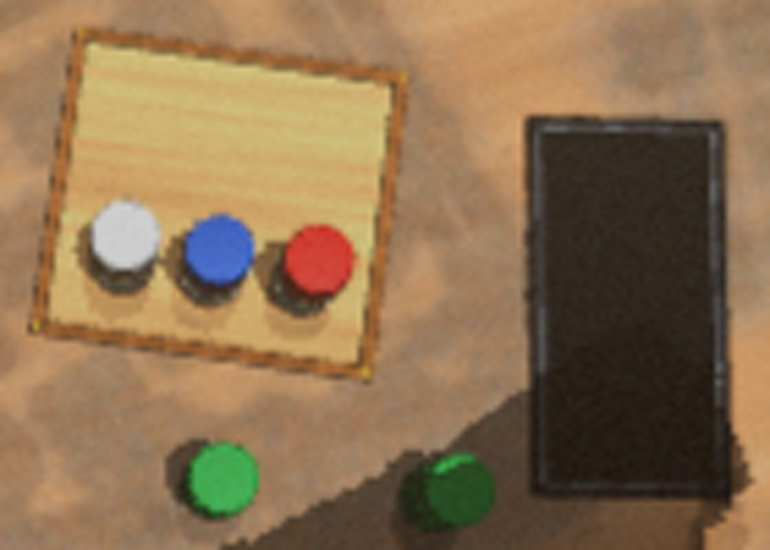

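View pics/t9b.png

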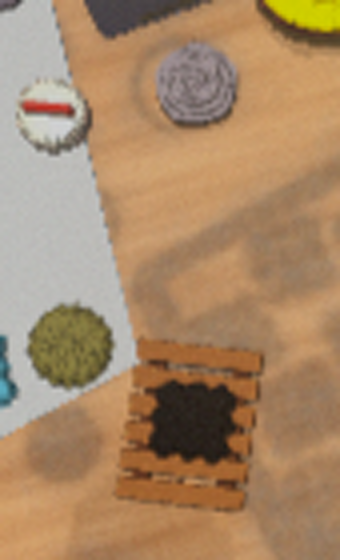

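The caps sit at (124,235), (220,250) and (320,261), the same as at the start to within 1 crop pixel (0.5 mm). The soap is at (193,421), with the dish centre at about (191,424). Nothing else has moved, so I'll hand in.

```bash
python3 -c "
from plant import job
print(job.job_done())"
```

```text
the job is handed in; nothing more can be done
None
```

I moved the three bottles upright onto the mat, set the black soap on the soap dish, and put each bottle back in its own place. The job was handed in at about 55 s of robot time, against the 144 s limit.

- **Bottles:** in the final top picture the white, blue and red caps match their starting positions to within about 1 mm. All three look upright.
- **Black soap:** after release it measured flat (slope about 0.004 rad) and about 3 mm from the dish centre.
- **Everything else:** the timer, the rose soap and the green look-alikes look unmoved in the last pictures. I did not recheck the pink soap after the end, but the arm never went near it.
- **Forces:** the highest wrist force I read was about 16 N, while setting the soap down.

No check failed. The largest disagreement between two position measurements was about 5 mm, on the soap's starting position in the caddy; elsewhere it was about 3 mm or less. The hand-in returned no verdict.

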